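Load the resin-print curing pot under its push-and-turn safety cap

TASK

Reload the curing pot: press its safety cap down firmly, turn it anticlockwise to free it and set it right way up on the rubber mat; move the cured square housings from the pot into the metal tray. Lay every printed bar from the bench flat in the pot, one to a bay, centred between the bay's end stop and the hub and in line with the bay; then put the cap back and press and turn it clockwise until it locks, leaving the other things on the bench where they are.

Things in the scene. Friction and masses are not known exactly. Their poses are not given: they have to be found in the camera images.
- pot: Curing pot, fixed: round plywood base 240 mm across, aluminium wall (196 mm outside, top 44 mm above the bench), red stage plate inside, 12 mm above the bench. Origin at the centre of its underside, z up. Two hooks at its +y and -y sides; two plywood guides at its +x and -x sides (24 mm wide, 68 mm high, faces 95.5 mm from the axis) keep the cap within about 3 mm of centre.
- hook_a (a point): Top of the roof of the steel hook at the pot's +y side, 68 mm above the bench, 105 mm from the axis; the roof is 41 mm long and begins 95 mm from the axis; the hook at -y is the same turned half round. Under each roof a locked lug sits between an end stop and a tooth 5 mm deep, so the cap cannot turn unless pressed down 6 mm or more.
- spring (a joint): Height (m) of the black sprung collar (radius 84 to 92 mm) in the pot's mouth that bears the cap: 0 when the cap is locked, its underside then 56 mm above the bench; -0.010 is the hard stop. Pressing the cap 8 mm below the locked height takes 10 to 15 N. With the cap freed it rises to about +0.009, with the cap off to +0.010. The collar turns freely with the cap.
- cap_grip (a point): Middle of the safety cap's grip bar, 23 mm above its underside; z up. Loose cap, 0.35 kg: grey disc 184 mm across, 8 mm thick; black bar on top 90 mm long (cap x), 24 mm wide (y), from 8 to 38 mm above the underside; at its +y and -y edges a lug 24 mm wide, 6 mm thick, to 107 mm from the axis. Locked: cap x along pot x, either way round (half-turn symmetric), this point 79 mm above the bench.
- pot_axis (a point): Point on the pot's axis level with a locked cap's underside, 56 mm up. Freeing: hold the cap 8 mm below locked height, turn it 0.65 rad anticlockwise seen from above (lugs are out of the hooks from 0.45), let it rise, lift straight off. Locking: set it on the collar 0.65 rad anticlockwise of the locked heading, press to 8 mm below locked height, turn clockwise to the locked heading, let it rise.
- mat_top (a point): Centre of the top of a black rubber mat, 230 x 230 mm, 3 mm thick, fixed to the bench and clear: the place for the cap while the pot is open.
- bay1: Bay 1 of the three in the pot (120 degrees apart): origin at the bay's centre on the stage plate's top, 45 mm from the pot's axis; its x points outwards along the bay, z up. An end stop 10 mm high and 30 mm wide stands with its face 36 mm outward of the origin; inward the round hub (18 mm thick, 10 mm high) faces it 36 mm away: a centred bar has 6 mm free at each end. White lines show the bay's sides. Bars may go in any bays.
- bay2: Bay 2 of the three in the pot (120 degrees apart): origin at the bay's centre on the stage plate's top, 45 mm from the pot's axis; its x points outwards along the bay, z up. An end stop 10 mm high and 30 mm wide stands with its face 36 mm outward of the origin; inward the round hub (18 mm thick, 10 mm high) faces it 36 mm away: a centred bar has 6 mm free at each end. White lines show the bay's sides. Bars may go in any bays.
- bay3: Bay 3 of the three in the pot (120 degrees apart): origin at the bay's centre on the stage plate's top, 45 mm from the pot's axis; its x points outwards along the bay, z up. An end stop 10 mm high and 30 mm wide stands with its face 36 mm outward of the origin; inward the round hub (18 mm thick, 10 mm high) faces it 36 mm away: a centred bar has 6 mm free at each end. White lines show the bay's sides. Bars may go in any bays.
- bar1_mid (a point): Centre of a loose white printed test bar with two grey bands, 60 mm long (its x), 26 mm wide and 26 mm thick (y and z; square section, so it may lie on any of its four long sides), 60 g; 2 or 3 of the three bars are present, the others are None from the start. 
- bar2_mid (a point): Centre of a loose white printed test bar with two grey bands, 60 mm long (its x), 26 mm wide and 26 mm thick (y and z; square section, so it may lie on any of its four long sides), 60 g; 2 or 3 of the three bars are present, the others are None from the start. 
- bar3_mid (a point): Centre of a loose white printed test bar with two grey bands, 60 mm long (its x), 26 mm wide and 26 mm thick (y and z; square section, so it may lie on any of its four long sides), 60 g; 2 or 3 of the three bars are present, the others are None from the start. 
- housing1_mid (a point): Centre of a loose white cured housing, a block 44 x 44 mm (x, y) and 30 mm high (z), with a round black opening drawn on its top, 60 g. It starts in the closed pot, standing in a bay; 1 or 2 of the two are present, an absent one is None from the start.
- housing2_mid (a point): Centre of a loose white cured housing, a block 44 x 44 mm (x, y) and 30 mm high (z), with a round black opening drawn on its top, 60 g. It starts in the closed pot, standing in a bay; 1 or 2 of the two are present, an absent one is None from the start.
- tray: Open aluminium tray for the cured housings, fixed: 110 mm (x) by 210 mm (y) outside, 25 mm high, walls 4 mm, floor 4 mm thick. Origin at the centre of its underside. The housings may stand anywhere in it.
- gear: Black printed gear 66 mm across, 14 mm thick, lying flat. Bystander, leave it alone.
- reel: Small bare steel reel 56 mm across, 36 mm high. Bystander, leave it alone.
- screwdriver: Screwdriver lying at the back of the bench. Bystander, leave it alone.
- tape: Roll of paper tape, 68 mm across, 22 mm high, lying flat. Bystander, leave it alone.
- flask: White closed bottle, 60 mm across, 120 mm high. Bystander, leave it alone.
- mug: White mug, 80 mm across, 90 mm high. Bystander, leave it alone.
Things that resemble listed ones, but are neither listed nor needed, are in the scene too. What is meant by the part that bears cap_grip is not white, and is the larger of those in its own colour.

How it is judged (in metres and radians):
On the way, in this order (a step that is already met when the one before it is completed fails the run):
1. the cap is off the pot and stands on the mat, let go (horizontal distance between cap_grip and mat_top below 0.07 m and height (world z) of cap_grip below 0.032 m and angle between cap_grip's own z axis and vertical below 0.1 rad and contact force between the fingers and cap below 0.1 N), for 0.2 s.
2. the cured housings are in the tray and every bar lies centred in a bay of the open pot, all let go (x of housing1_mid in the frame of tray between -0.05 and 0.05 m and y of housing1_mid in the frame of tray between -0.1 and 0.1 m and z of housing1_mid in the frame of tray between 0.01 and 0.032 m and x of housing2_mid in the frame of tray between -0.05 and 0.05 m and y of housing2_mid in the frame of tray between -0.1 and 0.1 m and z of housing2_mid in the frame of tray between 0.01 and 0.032 m and ((x of bar1_mid in the frame of bay1 between -0.005 and 0.005 m and y of bar1_mid in the frame of bay1 between -0.006 and 0.006 m and z of bar1_mid in the frame of bay1 between 0.009 and 0.017 m and angle between the x axis of bar1_mid and the x axis of bay1, either way round below 0.17 rad) or (x of bar1_mid in the frame of bay2 between -0.005 and 0.005 m and y of bar1_mid in the frame of bay2 between -0.006 and 0.006 m and z of bar1_mid in the frame of bay2 between 0.009 and 0.017 m and angle between the x axis of bar1_mid and the x axis of bay2, either way round below 0.17 rad) or (x of bar1_mid in the frame of bay3 between -0.005 and 0.005 m and y of bar1_mid in the frame of bay3 between -0.006 and 0.006 m and z of bar1_mid in the frame of bay3 between 0.009 and 0.017 m and angle between the x axis of bar1_mid and the x axis of bay3, either way round below 0.17 rad)) and ((x of bar2_mid in the frame of bay1 between -0.005 and 0.005 m and y of bar2_mid in the frame of bay1 between -0.006 and 0.006 m and z of bar2_mid in the frame of bay1 between 0.009 and 0.017 m and angle between the x axis of bar2_mid and the x axis of bay1, either way round below 0.17 rad) or (x of bar2_mid in the frame of bay2 between -0.005 and 0.005 m and y of bar2_mid in the frame of bay2 between -0.006 and 0.006 m and z of bar2_mid in the frame of bay2 between 0.009 and 0.017 m and angle between the x axis of bar2_mid and the x axis of bay2, either way round below 0.17 rad) or (x of bar2_mid in the frame of bay3 between -0.005 and 0.005 m and y of bar2_mid in the frame of bay3 between -0.006 and 0.006 m and z of bar2_mid in the frame of bay3 between 0.009 and 0.017 m and angle between the x axis of bar2_mid and the x axis of bay3, either way round below 0.17 rad)) and ((x of bar3_mid in the frame of bay1 between -0.005 and 0.005 m and y of bar3_mid in the frame of bay1 between -0.006 and 0.006 m and z of bar3_mid in the frame of bay1 between 0.009 and 0.017 m and angle between the x axis of bar3_mid and the x axis of bay1, either way round below 0.17 rad) or (x of bar3_mid in the frame of bay2 between -0.005 and 0.005 m and y of bar3_mid in the frame of bay2 between -0.006 and 0.006 m and z of bar3_mid in the frame of bay2 between 0.009 and 0.017 m and angle between the x axis of bar3_mid and the x axis of bay2, either way round below 0.17 rad) or (x of bar3_mid in the frame of bay3 between -0.005 and 0.005 m and y of bar3_mid in the frame of bay3 between -0.006 and 0.006 m and z of bar3_mid in the frame of bay3 between 0.009 and 0.017 m and angle between the x axis of bar3_mid and the x axis of bay3, either way round below 0.17 rad)) and contact force between the fingers and bar1 below 0.1 N and contact force between the fingers and bar2 below 0.1 N and contact force between the fingers and bar3 below 0.1 N and contact force between the fingers and housing1 below 0.1 N and contact force between the fingers and housing2 below 0.1 N), for 0.2 s.
At the end, for the whole second after the job is handed in: The cap is locked on the pot (seated height within about 3 mm, heading within 0.09 rad, centre within 7 mm, level) and at rest, the cured housings are down in the tray, and every bar present lies flat in a bay, centred within 5 mm along and 6 mm across it and in line within 0.17 rad (z of cap_grip in the frame of pot between 0.076 and 0.0825 m and horizontal distance between cap_grip and pot below 0.007 m and angle between the x axis of cap_grip and the x axis of pot, either way round below 0.09 rad and angle between cap_grip's own z axis and vertical below 0.06 rad and angular speed of cap below 0.1 rad/s and x of housing1_mid in the frame of tray between -0.05 and 0.05 m and y of housing1_mid in the frame of tray between -0.1 and 0.1 m and z of housing1_mid in the frame of tray between 0.01 and 0.032 m and x of housing2_mid in the frame of tray between -0.05 and 0.05 m and y of housing2_mid in the frame of tray between -0.1 and 0.1 m and z of housing2_mid in the frame of tray between 0.01 and 0.032 m and ((x of bar1_mid in the frame of bay1 between -0.005 and 0.005 m and y of bar1_mid in the frame of bay1 between -0.006 and 0.006 m and z of bar1_mid in the frame of bay1 between 0.009 and 0.017 m and angle between the x axis of bar1_mid and the x axis of bay1, either way round below 0.17 rad) or (x of bar1_mid in the frame of bay2 between -0.005 and 0.005 m and y of bar1_mid in the frame of bay2 between -0.006 and 0.006 m and z of bar1_mid in the frame of bay2 between 0.009 and 0.017 m and angle between the x axis of bar1_mid and the x axis of bay2, either way round below 0.17 rad) or (x of bar1_mid in the frame of bay3 between -0.005 and 0.005 m and y of bar1_mid in the frame of bay3 between -0.006 and 0.006 m and z of bar1_mid in the frame of bay3 between 0.009 and 0.017 m and angle between the x axis of bar1_mid and the x axis of bay3, either way round below 0.17 rad)) and ((x of bar2_mid in the frame of bay1 between -0.005 and 0.005 m and y of bar2_mid in the frame of bay1 between -0.006 and 0.006 m and z of bar2_mid in the frame of bay1 between 0.009 and 0.017 m and angle between the x axis of bar2_mid and the x axis of bay1, either way round below 0.17 rad) or (x of bar2_mid in the frame of bay2 between -0.005 and 0.005 m and y of bar2_mid in the frame of bay2 between -0.006 and 0.006 m and z of bar2_mid in the frame of bay2 between 0.009 and 0.017 m and angle between the x axis of bar2_mid and the x axis of bay2, either way round below 0.17 rad) or (x of bar2_mid in the frame of bay3 between -0.005 and 0.005 m and y of bar2_mid in the frame of bay3 between -0.006 and 0.006 m and z of bar2_mid in the frame of bay3 between 0.009 and 0.017 m and angle between the x axis of bar2_mid and the x axis of bay3, either way round below 0.17 rad)) and ((x of bar3_mid in the frame of bay1 between -0.005 and 0.005 m and y of bar3_mid in the frame of bay1 between -0.006 and 0.006 m and z of bar3_mid in the frame of bay1 between 0.009 and 0.017 m and angle between the x axis of bar3_mid and the x axis of bay1, either way round below 0.17 rad) or (x of bar3_mid in the frame of bay2 between -0.005 and 0.005 m and y of bar3_mid in the frame of bay2 between -0.006 and 0.006 m and z of bar3_mid in the frame of bay2 between 0.009 and 0.017 m and angle between the x axis of bar3_mid and the x axis of bay2, either way round below 0.17 rad) or (x of bar3_mid in the frame of bay3 between -0.005 and 0.005 m and y of bar3_mid in the frame of bay3 between -0.006 and 0.006 m and z of bar3_mid in the frame of bay3 between 0.009 and 0.017 m and angle between the x axis of bar3_mid and the x axis of bay3, either way round below 0.17 rad))); the robot touches nothing.
It fails at once if a bystander is moved more than 40 mm (distance of any of gear, reel, screwdriver, tape, flask, mug from where it was at the start of the episode above 0.04 m).
Of housing1, housing2 only 1 to 2 are there at a start; the rules pass over those that are not, and their reading is None.
Of bar1, bar2, bar3 only 2 to 3 are there at a start; the rules pass over those that are not, and their reading is None.
At some moment in a run one of bar1, bar2, bar3 may be knocked a few centimetres aside while the robot is not near it.
Once in a run the grip may slacken for a moment while it holds something.
It also fails if it takes over 210 s, if anything falls off the work surface, if the arm or the gripper's body presses on something with over 40 N, if the wrist force passes 120 N, or if a joint passes its speed limit or range.

ROBOT

A 6-joint arm with a two-finger parallel gripper is mounted at the origin on the work surface. World frame = base frame: x ahead of the robot, y to its left, z up, the work surface at z = 0. Lengths are in m, angles in degrees, forces in N, time in s.
With the tool pointing down it reaches from about 0.4 to 0.825 m from the base axis. Payload 7 kg.
Tool frame: the origin (TCP) lies at the very end of the fingers, on their centre line; the grasp point (between the pads) lies 19 mm behind it (r.hold_point_z is the distance from the TCP to the grasp point, in m); x points along the fingers, y is the direction in which the jaws open and shut, and the axes are right-handed (so a half turn about x gives the same grasp; the last joint's range is limited). The gripper opens to 88 mm and grips with 3 to 60 N. Pads are 19 mm wide; open, the fingers measure 130 mm over their backs; the gripper's body (78 mm by 193 mm) begins 47 mm behind the grasp point.
Start: joints at [89.444, 20.546, 0.682, 0, -70.136, -16.507], TCP at [0.198, 0.645, 0.189] pointing down, gripper open.
Joint ranges: [-176.03, 176.03], [-82.01, 121.73], [-58.28, 71.71], [-173.87, 95.51], [-174.79, -0.11], [-173.66, 173.66]. Speed limits (degrees/s): [136.94, 136.94, 172.46, 180, 180, 180].

INTERFACE

Orientations are given as [roll, pitch, yaw] about the fixed x, y, z axes, in that order (R = Rz(yaw) Ry(pitch) Rx(roll)).
In Python, from plant import r gives the robot as it stands. The module is installed in compiled form; this text tells all that it offers.
- The arm moves only by the shell command python3 -m creep 'ROWS' [FORCE]. ROWS is JSON, a list of rows, each a list of 7 numbers: the turn, a rotation vector about the tool's x, y, z in rad, then the shift along the tool's x, y, z in cm, then the opening in per cent of the stroke, from 0 (shut) to 100 (fully open). In form: [[rx, ry, rz, x, y, z, fingers], ...]. A call has 1 to 8 rows; each row shifts and turns the commanded pose from where the row before left it, along the tool's axes as they then stand; what a row does not reach is not made up. A row lasts 1/10 s, in which the tool goes at most 50 mm and 8.59 degrees, less where a joint would pass 70% of its speed; a pose out of reach is approached as far as the arm can. A call is refused whole if a number of a shift passes 5 or a number of a turn 0.15, either way. A call with a gripper value outside its range is refused whole. The fingers move at their own pace and stop on an object; FORCE is the grip in N (left out, the last holds). Time passes only in rows, so rows that do not move let the fingers close. It gives the time, the measured TCP pose, the force and the opening at its end, in the units of the state.
- r.get_state(): the state, without advancing time (a new reading comes with each control period).
- r.capture(name): name is "scene" or "top" or "wrist"; returns (picture, depth): 400x640x3 uint8, blue, green, red; 400x640 float32, m along the optical axis (not along the pixel's ray), 0 where there is no reading.
- r.camera_info(name): a dict with "fovy" (degrees; the focal length in pixels is half the picture's height over the tangent of half this angle, whatever the lens; pixels are square), "cx", "cy" (the principal point, pixels), "camera_from_world" (4x4, takes a point from world to camera coordinates). Camera axes: x right, y down, z forward; pixel columns grow to the right and rows downward; lengths in m; the calibration is good to about 2 mm. A picture is of the moment at which its call begins: read the wrist's pose just before it. camera_info takes no time and is no camera call; for the wrist camera it gives the pose at the moment of the call.
- r.close_job(): hands the job in, once; it reports no verdict.
Trained networks look in the newest picture that a camera, given by its name, has taken for a name from the list of things; names that differ only in an ending like _2 or _b are one class to them, and where a whole thing is asked for, a point or a joint stands for the part that bears it (a point fixed in the world has none). Each returns a list of dicts, best first, with "score" (0 to 1); they miss things now and then, are a little off and sometimes report something else, mostly with a low value. They report only what shows in the picture. A call takes as long as a camera call. They do not tell look-alikes from the thing itself.
- r.look_for(query, camera): "rect" ([left, top, right, bottom] in pixels, round what is visible of it).
- r.masks_of(query, camera): "pixels" (400x640 bool, what is visible of it) and "rect" ([left, top, right, bottom] in pixels, round what is visible of it).
The state is a dict: "time_s": time; "joints": joint angles; "qd": joint speeds; "joint_torque": joint torques, N m; "tcp_pos": TCP position; "eef_rot": TCP orientation; "contact_force": force on the tool from outside, world axes, zero at the start; "moment": the same for the moment, N m; "gripper_width": finger opening in m.
Only numpy, scipy, OpenCV 4.12 (cv2) and the standard library are available. Lean on these libraries where they do the work, as an engineer would, in place of code of your own. Each camera call takes 0.05 s, during which the arm holds its last target. There are 200 camera calls.

## Working session

There is one attempt and no reset: what is moved stays moved. The work goes in short steps, Python scripts to look and compute and a shell command to move; the robot and the scene stay as the last step left them, time stands still between calls to the robot, and variables do not carry over. Pictures are saved under pics/ and viewed, about 12 in all and at most 16, crops included, and the job is handed in when it is done.

```bash
mkdir -p pics
cat > h.py <<'E'
import numpy as np, cv2
from scipy.spatial.transform import Rotation as R
from plant import r
def K(info):
    f=200/np.tan(np.radians(info["fovy"])/2); return f,info["cx"],info["cy"]
def cap(name,save=None):
    info=r.camera_info(name); im,d=r.capture(name)
    if save: cv2.imwrite(f"pics/{save}.png",im)
    f,cx,cy=K(info); v,u=np.mgrid[0:400,0:640]
    P=np.stack([(u-cx)/f*d,(v-cy)/f*d,d],-1)
    T=np.linalg.inv(info["camera_from_world"])
    W=P@T[:3,:3].T+T[:3,3]; W[d<=0]=np.nan
    return im,d,W
def proj(name,p):
    i=r.camera_info(name); f,cx,cy=K(i); q=i["camera_from_world"]@np.append(p,1)
    return q[0]/q[2]*f+cx,q[1]/q[2]*f+cy
def pose():
    s=r.get_state(); return np.array(s["tcp_pos"]),R.from_euler('xyz',s["eef_rot"],degrees=True)
def need(p,yaw=None,Rt=None):
    """shift in tool axes(cm), and turn rotvec from current to target"""
    p0,R0=pose(); 
    if Rt is None: Rt=R0
    print("shift cm",np.round(R0.inv().apply(np.array(p)-p0)*100,2),"turn",np.round((R0.inv()*Rt).as_rotvec(),3))
E
python3 - <<'E'
from h import *
print(r.get_state()); print(r.hold_point_z)
p,R0=pose(); print(R0.as_matrix().round(3))
for c in("scene","top","wrist"):
    im,d,W=cap(c,c+"0"); i=r.camera_info(c); print(c,i["fovy"],i["cx"],i["cy"],np.linalg.inv(i["camera_from_world"]).round(3).tolist())
    for q in("pot","cap_grip","bar1_mid","tray","mat_top","gear","reel","screwdriver","tape","flask","mug"):
        if c=="wrist": continue
        try:
            for m in r.masks_of(q,c):
                w=W[m["pixels"]]; print(q,round(m["score"],2),np.round(m["rect"]),np.nanmedian(w,0).round(3),np.nanmin(w,0).round(3),np.nanmax(w,0).round(3),m["pixels"].sum())
        except Exception as e: print(q,e)
E
```

```text
{'time_s': 0.0, 'joints': array([ 8.94446609e+01,  2.05922484e+01,  6.34007123e-01, -2.14658911e-02,
       -7.01354683e+01, -1.65066142e+01]), 'qd': array([ 0.03920235, -0.10014057, -0.04016479,  0.04946706,  0.08817943,
        0.03894711]), 'joint_torque': array([ 3.20988611e-04, -5.82713485e+01,  2.93054563e+01,  6.99708447e+00,
        6.95720402e-03, -1.49336333e-04]), 'tcp_pos': array([0.1979121 , 0.64475676, 0.1882111 ]), 'eef_rot': array([  94.35587087,   89.90414164, -102.71339307]), 'contact_force': array([ 0.12383407,  0.58776155, -0.29660396]), 'moment': array([-0.00727222, -0.04013283, -0.03233546]), 'gripper_width': 0.08756295674455215}
0.0188
[[-0.    -0.294 -0.956]
 [-0.002 -0.956  0.294]
 [-1.     0.002 -0.   ]]
scene 45.318322814377844 323.82383031105525 195.76915465083124 [[0.465, 0.576, -0.672, 1.391], [0.885, -0.308, 0.349, -0.344], [-0.006, -0.757, -0.654, 0.906], [0.0, 0.0, 0.0, 1.0]]
pot 0.64 [346. 150. 425. 212.] [0.57  0.267 0.021] [ 0.32   0.2   -0.002] [0.622 0.44  0.072] 1968
cap_grip 0.98 [418. 136. 481. 170.] [0.47  0.591 0.008] [ 0.355  0.494 -0.003] 
[... 2680 characters left out ...]
 178
screwdriver 0.78 [326. 135. 379. 147.] [ 0.787 -0.038  0.02 ] [ 0.777 -0.092 -0.009] [0.816 0.099 0.034] 229
tape 0.64 [422. 144. 441. 161.] [ 0.743 -0.285  0.02 ] [ 0.713 -0.318 -0.   ] [ 0.779 -0.252  0.028] 155
tape 0.17 [339. 229. 353. 247.] [0.43  0.048 0.024] [ 0.402  0.021 -0.008] [0.46  0.073 0.031] 159
flask 0.7 [394. 131. 413. 157.] [ 0.757 -0.164  0.081] [ 0.74  -0.219 -0.006] [ 0.831 -0.141  0.123] 302
mug 0.97 [258. 132. 286. 159.] [0.758 0.295 0.038] [ 0.712  0.249 -0.007] [0.793 0.356 0.095] 602
wrist 69.63026145676815 312.25674949711765 201.50586465239343 [[-0.293, -0.923, -0.249, 0.265], [-0.956, 0.283, 0.077, 0.624], [-0.001, 0.26, -0.965, 0.385], [0.0, 0.0, 0.0, 1.0]]
```

Run:
```python
import cv2
a=cv2.imread("pics/scene0.png")[110:360,110:510]; cv2.imwrite("pics/s1.png",cv2.resize(a,(800,500),interpolation=cv2.INTER_CUBIC))
b=cv2.imread("pics/top0.png")[115:265,140:480]; cv2.imwrite("pics/t1.png",cv2.resize(b,(800,353),interpolation=cv2.INTER_CUBIC))
```

```text
(no output)
```

View pics/s1.png

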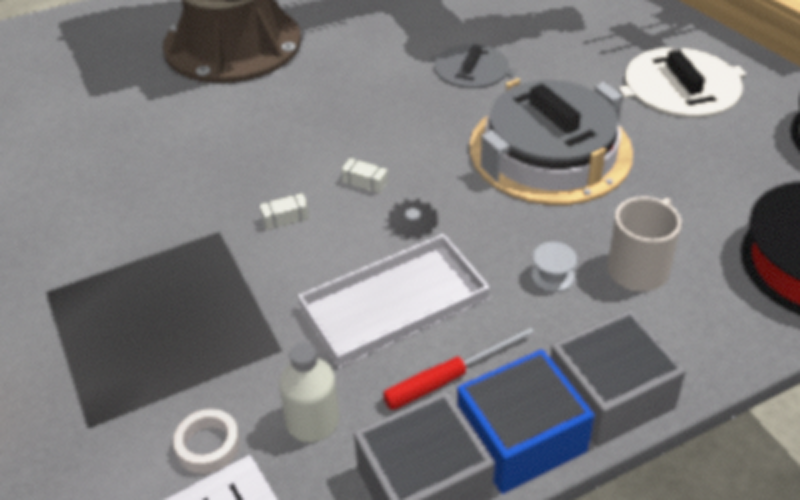

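View pics/t1.png

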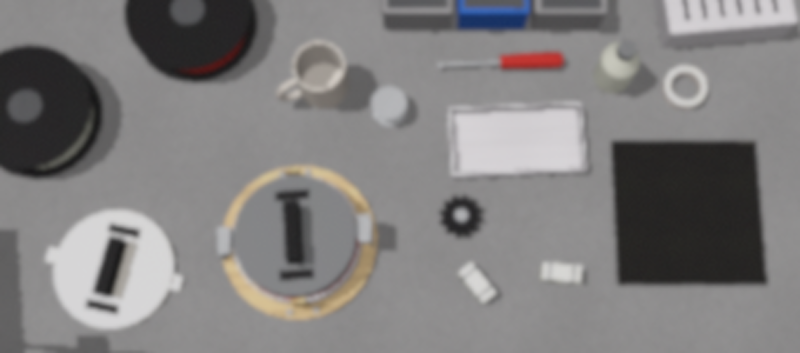

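Candidates for the cap: the white one at scene (450,153), the small grey one at (346,143) and the large grey one on the pot at (388,170). It is the last: not white, and the larger of the two grey ones. Two bars show, at scene (252,215) and (292,197). I'm moving the wrist camera over the pot to check this close up.

```bash
python3 -m creep '[[0,0,0,-2,2.4,-3.7,100],[0,0,0,-2,2.4,-3.7,100],[0,0,0,-2,2.4,-3.7,100],[0,0,0,-2,2.4,-3.7,100],[0,0,0,-2,2.4,-3.7,100],[0,0,0,-2,2.4,-3.7,100],[0,0,0,-2,2.4,-3.7,100],[0,0,0,-2,2.4,-3.7,100]]' 40
python3 -m creep '[[0,0,0,-1,2.4,-3.7,100],[0,0,0,-1,2.4,-3.7,100],[-0.1,0,0,0,0,0,100],[-0.1,0,0,0,0,0,100],[-0.1,0,0,0,0,0,100],[0,0,0,0,0,0,100],[0,0,0,0,0,0,100]]'
cat >> h.py <<'E'
def rect(W,sel):
    p=W[sel][:,:2].astype(np.float32); (c,s,a)=cv2.minAreaRect(p); b=cv2.boxPoints((c,s,a))
    e=b[1]-b[0],b[2]-b[1]; l=max(e,key=np.linalg.norm); return np.array(c),sorted(s),np.degrees(np.arctan2(l[1],l[0]))%180
E
python3 - <<'E'
from h import *
im,d,W=cap("wrist","w1")
print(pose()[0],pose()[1].as_matrix().round(3).tolist())
for m in r.masks_of("cap_grip","wrist"):
    w=W[m["pixels"]]; print(round(m["score"],2),m["rect"],np.nanmedian(w,0),np.nanmin(w,0),np.nanmax(w,0))
z=W[...,2]; s=(z>0.089)&(z<0.1)
n,l,st,c=cv2.connectedComponentsWithStats(s.astype(np.uint8))
for k in range(1,n):
    if st[k,4]>200: print(st[k],rect(W,l==k),np.nanmedian(z[l==k]))
E
```

```text
time_s: 2.05
tcp_pos: [0.4255, 0.3732, 0.3504]
eef_rot: [-104.6, 90.0, 58.3]
contact_force: [1.3, 1.6, 0.5]
gripper_width: 0.0872
time_s: 2.75
tcp_pos: [0.4813, 0.3072, 0.3692]
eef_rot: [-98.7, 90.0, 81.2]
contact_force: [0.7, 0.2, -0.0]
gripper_width: 0.0875
[0.4812898  0.30730669 0.36923298] [[0.0, -0.0, -1.0], [0.0, -1.0, 0.0], [-1.0, -0.0, -0.0]]
0.94 [249.1, 97.8, 361.0, 204.5] [0.50442047 0.31996167 0.06492615] [0.39377781 0.22439403 0.00896747] [0.59086356 0.41695283 0.09762648]
0.88 [106.2, 127.0, 219.5, 217.7] [0.46095401 0.59504013 0.00926475] [ 0.36347614  0.49505636 -0.00167824] [0.5493348  0.71271562 0.04172376]
0.78 [279.9, 238.0, 328.3, 294.6] [0.28990797 0.32530888 0.00624237] [ 0.19342616  0.27476901 -0.00034657] [0.31630312 0.3773085  0.02626099]
[295 128  19  56 808] (array([0.4996981 , 0.32009357]), [0.02392944134771824, 0.09003636240959167], np.float32(4.8634424)) 0.09462821844526784
[  0 143  40  82 604] (array([0.45191145, 0.79993522]), [0.014219829812645912, 0.1401093453168869], np.float32(8.657481)) 0.09109556509460717
```

View pics/w1.png

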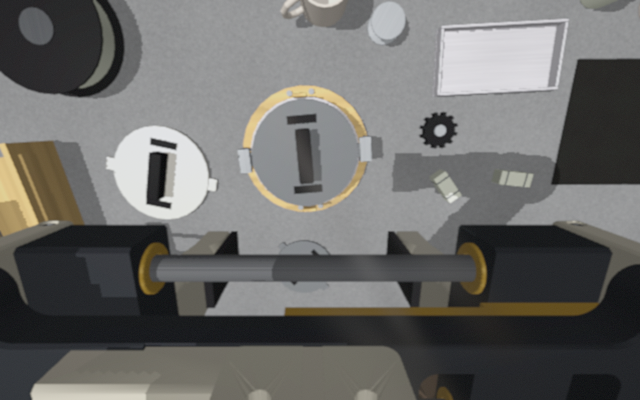

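The close view confirms it: the grey cap, with its bar at pixel (305,155), is locked on the pot between the hooks at (244,160) and (366,149). The bar measures 24 x 90 mm at (0.4997, 0.3201), heading 4.9°. Next I align and descend.

```bash
python3 -m creep '[[-0.085,0,0,0,0,0,100],[0,0,0,0,-1.12,-1.94,100],[0,0,0,4.5,0,0,100],[0,0,0,4.5,0,0,100],[0,0,0,4.5,0,0,100],[0,0,0,4.5,0,0,100],[0,0,0,4.5,0,0,100],[0,0,0,3,0,0,100]]' 50
python3 -m creep '[[0,0,0,2,0,0,100],[0,0,0,2,0,0,100],[0,0,0,0,0,0,100]]'
python3 - <<'E'
from h import *
c=np.radians(4.86); Rt=R.from_matrix(np.array([[0,np.sin(c),-np.cos(c)],[0,-np.cos(c),-np.sin(c)],[-1,0,0]]))
need([0.4997,0.3201,0.066],Rt=Rt)
E
```

```text
time_s: 3.65
tcp_pos: [0.4984, 0.3191, 0.111]
eef_rot: [36.1, 89.8, -139.0]
contact_force: [-0.3, 0.2, -0.5]
gripper_width: 0.0879
time_s: 3.95
tcp_pos: [0.4981, 0.3188, 0.0713]
eef_rot: [40.0, 89.7, -135.1]
contact_force: [0.1, -0.0, -0.8]
gripper_width: 0.0877
shift cm [ 0.53 -0.12 -0.17] turn [ 0.001  0.004 -0.003]
```

```bash
python3 -m creep '[[0,0,0,0.5,-0.12,-0.17,100],[0,0,0,0,0,0,0],[0,0,0,0,0,0,0],[0,0,0,0,0,0,0],[0,0,0,0,0,0,0],[0,0,0,0,0,0,0],[0,0,0,0,0,0,0]]' 55
```

```text
time_s: 4.65
tcp_pos: [0.5013, 0.3215, 0.0694]
eef_rot: [-131.9, 90.0, 53.1]
contact_force: [0.4, 0.3, 0.9]
gripper_width: 0.045
```

```bash
python3 -m creep '[[0,0,0,0,0,0,0],[0,0,0,0,0,0,0],[0,0,0,0,0,0,0],[0,0,0,0,0,0,0],[0,0,0,0,0,0,0]]'; python3 -c "
from h import *
need([0.4997,0.3201,0.066])"
```

```text
time_s: 5.15
tcp_pos: [0.5013, 0.3215, 0.0691]
eef_rot: [19.5, 90.0, -155.5]
contact_force: [-0.6, 0.5, -0.8]
gripper_width: 0.0053
shift cm [0.31 0.12 0.17] turn [0. 0. 0.]
```

Run:
```python
from h import *
print(r.get_state())
im,d,W=cap("wrist","w2")
z=W[...,2]; s=(z>0.089)&(z<0.1)
n,l,st,c=cv2.connectedComponentsWithStats(s.astype(np.uint8))
for k in range(1,n):
    if st[k,4]>200: print(st[k],rect(W,l==k),np.nanmedian(z[l==k]))
im2,d,W=cap("scene","s2"); cv2.imwrite("pics/c2.png",np.vstack([cv2.resize(im,(480,300)),cv2.resize(im2[110:230,300:492],(480,300))]))
```

```text
{'time_s': 5.15, 'joints': array([ 5.14598617e+01,  1.90610342e+01, -1.85351384e+01, -1.02129913e-03,
       -5.24054182e+01,  4.35403419e+01]), 'qd': array([ 0.03315216,  0.03541045, -0.02267744, -0.03041119,  0.07188112,
        0.00137321]), 'joint_torque': array([-9.46084510e-04, -5.16793084e+01,  2.47768611e+01,  5.85553095e+00,
        8.02596845e-02, -2.74021659e-04]), 'tcp_pos': array([0.50128528, 0.32147181, 0.06913254]), 'eef_rot': array([  19.49827677,   89.99821521, -155.50214265]), 'contact_force': array([-0.62581576,  0.51342891, -0.82639865]), 'moment': array([-0.05318489,  0.00722851,  0.03238646]), 'gripper_width': 0.005297119060879947}
[ 294  168   40   87 2628] (array([0.51711059, 0.32139623]), [0.023998482152819633, 0.055962491780519485], np.float32(5.100958)) 0.09458240109960175
```

View pics/c2.png

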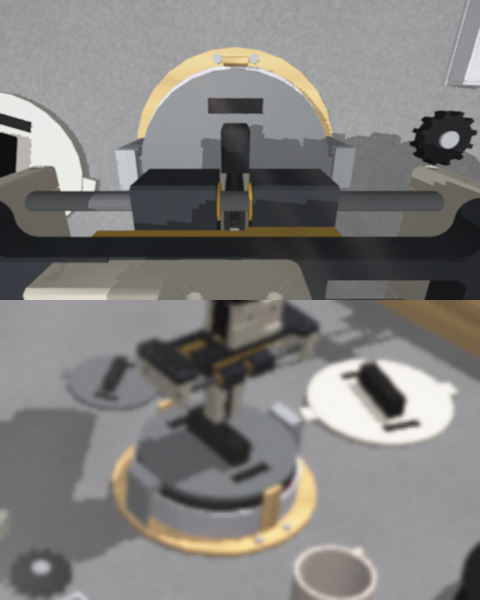

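```bash
python3 -m creep '[[0,0,0,0,0,0,0],[0,0,0,0,0,0,0]]'
python3 - <<'E'
from h import *
im,d,W=cap("scene")
u,v=map(int,proj("scene",[0.5013,0.3215,0.0691])); print(u,v, proj("scene",[0.5013,0.3215,0.1]))
a=im[v-50:v+30,u-50:u+50].copy(); cv2.imwrite("pics/c3.png",cv2.resize(a,(800,640)[:2],interpolation=cv2.INTER_CUBIC)[:600])
for dv in range(-24,8,2): print(dv,[tuple((W[v+dv,u+du]*1000).round().astype(int)) for du in (-4,-2,0,2,4,6)])
E
```

```text
time_s: 5.45
tcp_pos: [0.5013, 0.3215, 0.0692]
eef_rot: [-134.2, 90.0, 50.8]
contact_force: [0.1, 0.2, -0.2]
gripper_width: 0.0005
386 166 (np.float64(387.3363718884417), np.float64(157.70548472175432))
-24 [(np.int64(534), np.int64(275), np.int64(188)), (np.int64(539), np.int64(277), np.int64(191)), (np.int64(538), np.int64(284), np.int64(188)), (np.int64(538), np.int64(291), np.int64(185)), (np.int64(543), np.int64(294), np.int64(188)), (np.int64(543), np.int64(300), np.int64(186))]
-22 [(np.int64(537), np.int64(273), np.int64(184)), (np.int64(509), np.int64(300), np.int64(158)), (np.int64(513), np.int64(303), np.int64(160)), (np.int64(540), np.int64(290), np.int64(181)), (np.int64(544), np.int64(294), np.int64(182)), (np.int64(542), np.int64(302), np.int64(178))]
-20 [(np.int64(497), np.int64(302), np.int64(144)), (np.int64(507), np.int64(302), np.int64(151)), (np.int64(515), np.int64(303), np.int64(155)), (np.int64(513), np.int64(311), np.int64(151)), (np.int64(515), np.int64(316), np.int64(151)), (np.int64(511), np.int64(326), np.int64(145))]
-18 [(np.int64(498), np.int64(302), 
[... 3046 characters left out ...]
(530), np.int64(313), np.int64(86)), (np.int64(537), np.int64(314), np.int64(90))]
4 [(np.int64(504), np.int64(305), np.int64(64)), (np.int64(509), np.int64(308), np.int64(66)), (np.int64(514), np.int64(312), np.int64(68)), (np.int64(526), np.int64(310), np.int64(77)), (np.int64(531), np.int64(313), np.int64(79)), (np.int64(544), np.int64(310), np.int64(89))]
6 [(np.int64(513), np.int64(299), np.int64(65)), (np.int64(514), np.int64(305), np.int64(64)), (np.int64(515), np.int64(312), np.int64(62)), (np.int64(524), np.int64(312), np.int64(68)), (np.int64(532), np.int64(313), np.int64(73)), (np.int64(541), np.int64(313), np.int64(80))]<stdin>:5: RuntimeWarning: invalid value encountered in cast
```

View pics/c3.png

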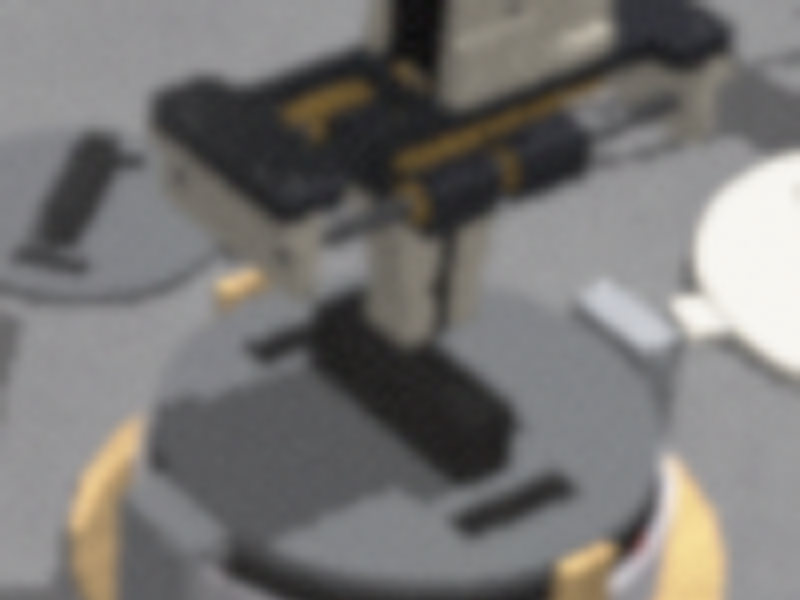

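The fingers have closed just above the grip bar: the tip is at crop (410,345), about z=0.097, although the state says 0.069. I'll open them and measure the real fingertip height against the reported one.

```bash
python3 -m creep '[[0,0,0,0,0,0,100],[0,0,0,0,0,0,100],[0,0,0,0,0,0,100],[0,0,0,0,0,0,100],[0,0,0,0,0,0,100],[0,0,0,0,0,0,100],[0,0,0,0,0,0,100]]'
python3 - <<'E'
from h import *
i=r.camera_info("wrist"); p,Ro=pose(); T=np.linalg.inv(i["camera_from_world"]); print(p,Ro.inv().apply(T[:3,3]-p), (Ro.inv().as_matrix()@T[:3,:3]).round(3).tolist())
for c in ("scene","top"):
    im,d,W=cap(c,c+"4")
    q=W-p; t=Ro.inv().apply(q.reshape(-1,3)).reshape(q.shape) if 1 else 0
    # finger points: tool frame
    ok=(abs(t[...,2])<0.02)&(abs(t[...,1])<0.08)&(t[...,0]<-0.002)&(t[...,0]>-0.15)
    ok&=W[...,2]>0.072
    for a in np.arange(-0.15,0,0.006):
        s=ok&(t[...,0]>=a)&(t[...,0]<a+.006)
        if s.sum(): print(c,round(W[s][:,2].mean(),3),s.sum(),np.percentile(t[s][:,1],[0,25,50,75,100]).round(3),t[s][:,2].min().round(3),t[s][:,2].max().round(3))
E
```

```text
time_s: 6.2
tcp_pos: [0.5013, 0.3215, 0.0692]
eef_rot: [168.7, 90.0, -6.3]
contact_force: [0.5, -0.3, -0.4]
gripper_width: 0.0515
[0.50130854 0.32146469 0.06916616] [-0.19627292  0.00073182 -0.06959411] [[0.001, -0.26, 0.966], [1.0, 0.0, -0.001], [-0.0, 0.966, 0.26]]
scene 0.215 118 [-0.08   0.015  0.026  0.07   0.079] -0.02 0.02
scene 0.211 39 [-0.076  0.021  0.025  0.044  0.069] -0.019 0.02
scene 0.205 13 [0.004 0.019 0.022 0.027 0.05 ] -0.004 0.02
scene 0.197 27 [-0.059  0.021  0.035  0.04   0.048] -0.019 0.019
scene 0.193 13 [-0.079 -0.052 -0.03   0.033  0.042] -0.018 0.017
scene 0.186 10 [-0.08  -0.067 -0.031 -0.03   0.059] -0.019 -0.005
scene 0.18 10 [-0.08  -0.032 -0.029 -0.028  0.058] -0.018 -0.0
scene 0.175 4 [-0.029 -0.029 -0.028 -0.027 -0.027] -0.007 0.003
scene 0.168 5 [-0.034 -0.033 -0.029 -0.029 -0.028] -0.002 0.009
scene 0.162 13 [-0.046 -0.035 -0.033 -0.03   0.045] -0.013 0.008
scene 0.156 23 [-0.047 -0.035 -0.028  0.043  0.048] -0.015 -0.001
scene 0.15 28 [-0.044 -0.033 -0.027  0.037  0.047] -0.014 0.004
scene 0.144 33 [-0.041 -0.027 -0.024  0.038  0.046] -0.013 0.00
[... 813 characters left out ...]
.02
top 0.211 16 [0.021 0.069 0.072 0.076 0.079] -0.018 0.02
top 0.205 5 [0.038 0.044 0.047 0.051 0.057] -0.018 0.011
top 0.197 49 [0.033 0.039 0.046 0.053 0.061] -0.019 0.015
top 0.193 47 [0.031 0.038 0.048 0.055 0.061] -0.018 0.014
top 0.187 3 [0.044 0.048 0.052 0.056 0.06 ] -0.015 0.004
top 0.182 2 [0.06  0.061 0.061 0.061 0.061] -0.015 -0.012
top 0.176 1 [0.06 0.06 0.06 0.06 0.06] -0.02 -0.02
top 0.125 1 [-0.036 -0.036 -0.036 -0.036 -0.036] 0.012 0.012
top 0.114 1 [-0.028 -0.028 -0.028 -0.028 -0.028] 0.011 0.011
top 0.095 10 [-0.007 -0.004  0.002  0.006  0.01 ] 0.006 0.02
top 0.091 8 [-0.011 -0.002  0.002  0.008  0.011] -0.011 0.019
top 0.085 2 [0.012 0.012 0.012 0.012 0.012] 0.016 0.019
```

Both cameras agree that the fingertips are roughly 30–38 mm above the reported TCP. I'll calibrate by touch: fully open, go down slowly onto the disc, whose top is at 64 mm, and watch the force.

```bash
python3 -m creep '[[0,0,0,0,0.12,0.17,100],[0,0,0,0,0,0,100],[0,0,0,0,0,0,100],[0,0,0,0,0,0,100],[0,0,0,1,0,0,100],[0,0,0,1,0,0,100],[0,0,0,0,0,0,100],[0,0,0,0,0,0,100]]'
python3 -m creep '[[0,0,0,0.5,0,0,100],[0,0,0,0,0,0,100],[0,0,0,0,0,0,100]]'
```

```text
time_s: 7.1
tcp_pos: [0.4995, 0.3197, 0.0484]
eef_rot: [49.7, 89.9, -125.3]
contact_force: [-0.2, 0.2, -0.4]
gripper_width: 0.0879
time_s: 7.4
tcp_pos: [0.4998, 0.3201, 0.0441]
eef_rot: [114.6, 90.0, -60.4]
contact_force: [-0.2, 0.0, 0.3]
gripper_width: 0.0873
```

```bash
python3 -m creep '[[0,0,0,0.5,0,0,100],[0,0,0,0,0,0,100],[0,0,0,0,0,0,100]]'
```

```text
time_s: 7.7
tcp_pos: [0.4996, 0.32, 0.039]
eef_rot: [43.9, 90.0, -131.1]
contact_force: [-0.1, -0.7, 0.8]
gripper_width: 0.088
```

```bash
for k in 1; do python3 -m creep '[[0,0,0,0.3,0,0,100],[0,0,0,0,0,0,100],[0,0,0,0,0,0,100]]'; python3 -m creep '[[0,0,0,0.3,0,0,100],[0,0,0,0,0,0,100],[0,0,0,0,0,0,100]]'; python3 -m creep '[[0,0,0,0.3,0,0,100],[0,0,0,0,0,0,100],[0,0,0,0,0,0,100]]'; done
```

```text
time_s: 8.0
tcp_pos: [0.4997, 0.32, 0.036]
eef_rot: [44.9, 90.0, -130.1]
contact_force: [0.5, 0.4, -0.3]
gripper_width: 0.0879
time_s: 8.3
tcp_pos: [0.4996, 0.32, 0.033]
eef_rot: [43.7, 90.0, -131.3]
contact_force: [0.2, 1.2, 0.5]
gripper_width: 0.0877
time_s: 8.6
tcp_pos: [0.4997, 0.32, 0.03]
eef_rot: [44.8, 90.0, -130.2]
contact_force: [0.6, 0.3, 0.8]
gripper_width: 0.0877
```

```bash
python3 -m creep '[[0,0,0,0.2,0,0,100],[0,0,0,0,0,0,100],[0,0,0,0,0,0,100]]'; python3 -m creep '[[0,0,0,0.2,0,0,100],[0,0,0,0,0,0,100],[0,0,0,0,0,0,100]]';  python3 - <<'E'
from h import *
p,Ro=pose()
im,d,W=cap("scene")
t=Ro.inv().apply((W-p).reshape(-1,3)).reshape(W.shape)
ok=(abs(t[...,2])<0.02)&(abs(t[...,1])<0.08)&(abs(t[...,1])>0.025)&(t[...,0]>-0.15)
for a in np.arange(0.056,0.14,0.004):
    s=ok&(W[...,2]>=a)&(W[...,2]<a+.004)
    if s.sum(): print(round(W[s][:,2].mean(),4),s.sum(),np.percentile(t[s][:,1],[0,25,50,75,100]).round(3))
E
```

```text
time_s: 8.9
tcp_pos: [0.4997, 0.3201, 0.0281]
eef_rot: [49.8, 90.0, -125.2]
contact_force: [0.4, 0.5, 0.0]
gripper_width: 0.0878
time_s: 9.2
tcp_pos: [0.4999, 0.3203, 0.0267]
eef_rot: [-152.1, 90.0, 32.9]
contact_force: [-1.4, -0.6, 5.9]
gripper_width: 0.0876
0.0593 5 [-0.073 -0.07  -0.067  0.026  0.064]
0.0627 92 [-0.08  -0.042  0.047  0.065  0.08 ]
0.0655 83 [-0.077 -0.044  0.029  0.064  0.079]
0.0699 21 [-0.06  -0.045  0.042  0.057  0.06 ]
0.0739 17 [-0.054 -0.045  0.041  0.055  0.06 ]
0.0777 20 [-0.056 -0.046 -0.043  0.053  0.061]
0.0814 22 [-0.061 -0.05   0.     0.057  0.061]
0.086 22 [-0.057 -0.046  0.004  0.057  0.062]
0.09 15 [-0.062 -0.046  0.043  0.055  0.062]
0.094 21 [-0.062 -0.049 -0.043  0.059  0.062]
0.0983 21 [-0.061 -0.046 -0.042  0.057  0.064]
0.1024 18 [-0.059 -0.05  -0.044  0.052  0.063]
0.1063 13 [-0.066 -0.053 -0.047 -0.043  0.055]
0.1098 6 [-0.064 -0.054 -0.049 -0.046  0.048]
0.1131 10 [-0.059 -0.053 -0.049 -0.046 -0.042]
0.1178 12 [-0.063 -0.059 -0.052 -0.049 -0.046]
0.121 2 [-0.051 -0.05  -0.049 -0.049 -0.048]
0.1259 5 [-0.05  -0.05  -0.049 -0.047 -0.046]
0.1298 3 [-0.051 -0.049 -0.047 -0.047 -0.047]
0.1335 8 [-0.05  -0.049 -0.048 -0.047 -0.046]
0.1385 3 [-0.05  -0.049 -0.048 -0.046 -0.045]
0.1422 7 [-0.051 -0.048 -0.047 -0.046 -0.045]
```

Contact came at reported z≈0.027, with the disc at 64 mm. So the true fingertip height is the reported z + 37 mm. Now I grip the bar.

```bash
python3 -m creep '[[0,0,0,-0.15,0,0,0],[0,0,0,0,0,0,0],[0,0,0,0,0,0,0],[0,0,0,0,0,0,0],[0,0,0,0,0,0,0],[0,0,0,0,0,0,0],[0,0,0,0,0,0,0],[0,0,0,0,0,0,0]]' 55; python3 -m creep '[[0,0,0,0,0,0,0],[0,0,0,0,0,0,0]]'
```

```text
time_s: 10.05
tcp_pos: [0.4997, 0.3201, 0.0276]
eef_rot: [71.0, 90.0, -104.0]
contact_force: [0.5, 0.2, -1.1]
gripper_width: 0.0294
time_s: 10.25
tcp_pos: [0.4997, 0.3205, 0.0276]
eef_rot: [-109.3, 90.0, 75.7]
contact_force: [-0.6, 3.3, -0.9]
gripper_width: 0.0235
```

Gripped at 23.5 mm. Next I press down 8–9 mm.

```bash
python3 -m creep '[[0,0,0,0.3,0,0,0],[0,0,0,0.3,0,0,0],[0,0,0,0.3,0,0,0],[0,0,0,0.1,0,0,0],[0,0,0,0,0,0,0],[0,0,0,0,0,0,0]]'
```

```text
time_s: 10.85
tcp_pos: [0.4998, 0.3205, 0.0188]
eef_rot: [-145.4, 89.9, 39.6]
contact_force: [-5.1, -0.2, 11.1]
gripper_width: 0.0236
```

```bash
python3 -m creep '[[-0.11,0,0,0,0,0,0],[-0.11,0,0,0,0,0,0],[-0.11,0,0,0,0,0,0],[-0.11,0,0,0,0,0,0],[-0.11,0,0,0,0,0,0],[-0.1,0,0,0,0,0,0],[0,0,0,0,0,0,0],[0,0,0,0,0,0,0]]'; python3 -c "
from h import *
print(pose()[1].as_matrix().round(3).tolist(), r.get_state()['moment'],r.get_state()['joints'])"
```

```text
time_s: 11.65
tcp_pos: [0.5001, 0.3203, 0.019]
eef_rot: [161.4, 89.9, 23.7]
contact_force: [-3.3, -0.7, 11.6]
gripper_width: 0.0236
[[0.001, 0.673, -0.74], [0.0, -0.74, -0.673], [-1.0, 0.0, -0.001]] [-0.33856381  1.3329302   0.0266348 ] [ 5.15037395e+01  2.22099207e+01 -2.16910129e+01  4.29726124e-02
 -4.60403593e+01  8.07535400e+01]
```

```bash
python3 -m creep '[[0,0,0,-0.5,0,0,0],[0,0,0,-0.5,0,0,0],[0,0,0,-0.6,0,0,0],[0,0,0,0,0,0,0],[0,0,0,0,0,0,0],[0,0,0,0,0,0,0]]';python3 -m creep '[[0,0,0,-1,0,0,0],[0,0,0,-2,0,0,0],[0,0,0,-3,0,0,0],[0,0,0,-3,0,0,0],[0,0,0,-3,0,0,0],[0,0,0,0,0,0,0],[0,0,0,0,0,0,0]]'
python3 - <<'E'
from h import *
im,d,W=cap("scene","s5"); cv2.imwrite("pics/c5.png",cv2.resize(im[60:260,240:500],(780,600)))
E
```

```text
time_s: 12.25
tcp_pos: [0.5001, 0.3203, 0.0335]
eef_rot: [168.1, 90.0, 30.4]
contact_force: [1.8, 1.3, 0.9]
gripper_width: 0.0238
time_s: 12.95
tcp_pos: [0.4989, 0.3197, 0.1536]
eef_rot: [-50.1, 89.9, 172.1]
contact_force: [-0.9, -0.4, -4.6]
gripper_width: 0.0237
```

View pics/c5.png

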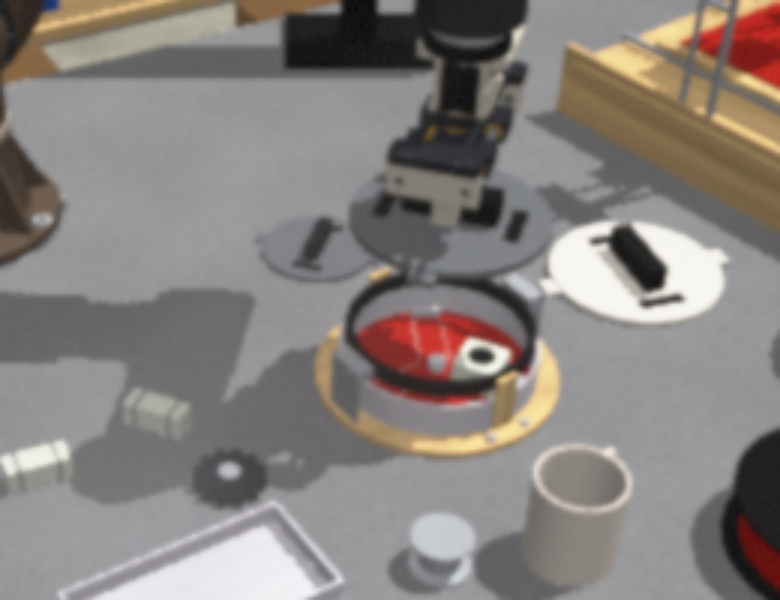

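The cap is lifted clear and one housing shows in the pot. Now I carry the cap to the mat.

```bash
python3 -m creep '[[0,0,0,0,3.7,2.82,0],[0,0,0,0,3.7,2.82,0],[0,0,0,0,3.7,2.82,0],[0,0,0,0,3.7,2.82,0],[0,0,0,1.5,3.6,2.8,0],[0,0,0,1.5,3.6,2.8,0],[0,0,0,1.5,3.6,2.8,0],[0,0,0,1.5,3.6,2.8,0]]'
python3 -m creep '[[0,0,0,1,3.6,2.8,0],[0,0,0,0,3.6,2.8,0],[0,0,0,0,3.6,2.8,0],[0,0,0,0,3.6,2.8,0],[0,0,0,0,0,0,0],[0,0,0,0,0,0,0],[0,0,0,0,0,0,0]]'
python3 -c "
from h import *
need([0.549,-0.281,0.011+0.003-0.037]); print(pose()[1].as_matrix().round(3).tolist())"
```

```text
time_s: 13.8
tcp_pos: [0.5278, -0.0492, 0.0916]
eef_rot: [-34.7, 89.8, -172.4]
contact_force: [1.2, 1.0, -3.3]
gripper_width: 0.0236
time_s: 14.5
tcp_pos: [0.5423, -0.2285, 0.0823]
eef_rot: [-55.0, 89.8, 167.2]
contact_force: [-0.3, -1.0, -4.6]
gripper_width: 0.0236
shift cm [10.53  4.36  3.01] turn [0. 0. 0.]
[[-0.003, 0.672, -0.741], [0.001, -0.741, -0.672], [-1.0, -0.002, 0.002]]
```

```bash
python3 -m creep '[[0,0,0,0,2.2,1.5,0],[0,0,0,0,2.2,1.5,0],[0,0,0,3,0,0,0],[0,0,0,3,0,0,0],[0,0,0,2.5,0,0,0],[0,0,0,1,0,0,0],[0,0,0,0,0,0,0],[0,0,0,0,0,0,0]]'
```

```text
time_s: 15.3
tcp_pos: [0.5518, -0.2814, -0.0104]
eef_rot: [107.7, 89.9, -29.9]
contact_force: [1.2, -0.3, -3.4]
gripper_width: 0.0236
```

```bash
python3 -m creep '[[0,0,0,0.5,0,0,0],[0,0,0,0.3,0,0,0],[0,0,0,0,0,0,0],[0,0,0,0,0,0,0]]'
```

```text
time_s: 15.7
tcp_pos: [0.5509, -0.2819, -0.019]
eef_rot: [122.0, 90.0, -15.8]
contact_force: [0.2, 0.4, -4.1]
gripper_width: 0.0236
```

```bash
python3 -m creep '[[0,0,0,0.3,0,0,0],[0,0,0,0.3,0,0,0],[0,0,0,0,0,0,0],[0,0,0,0,0,0,0]]'; python3 -m creep '[[0,0,0,0.1,0,0,0],[0,0,0,0,0,0,0],[0,0,0,0,0,0,0]]'
```

```text
time_s: 16.1
tcp_pos: [0.551, -0.2819, -0.0253]
eef_rot: [112.9, 90.0, -24.9]
contact_force: [-0.2, -1.5, -2.6]
gripper_width: 0.0238
time_s: 16.4
tcp_pos: [0.551, -0.2819, -0.0254]
eef_rot: [103.9, 90.0, -33.8]
contact_force: [-2.6, 1.5, 6.2]
gripper_width: 0.0239
```

```bash
python3 -m creep '[[0,0,0,0,0,0,100],[0,0,0,0,0,0,100],[0,0,0,0,0,0,100],[0,0,0,0,0,0,100],[0,0,0,0,0,0,100],[0,0,0,-2,0,0,100],[0,0,0,-4,0,0,100],[0,0,0,-4,0,0,100]]'; python3 -m creep '[[0,0,0,-4,0,0,100],[0,0,0,-4,0,0,100],[0,0,0,-4,0,0,100],[0.1,0,0,0,-3,-2.8,100],[0.1,0,0,0,-3,-2.8,100],[0.1,0,0,0,-3,-2.8,100],[0.1,0,0,0,-3,-2.8,100],[0.1,0,0,0,-3,-2.8,100]]'
python3 -m creep '[[0,0,0,-4,0,0,100],[0,0,0,-4,0,0,100],[0,0,0,0,0,0,100],[0,0,0,0,0,0,100]]'
python3 - <<'E'
from h import *
p,Ro=pose(); print(p,Ro.as_matrix().round(3).tolist(),r.get_state()["joints"].round(1)); need([0.49,0.31,0.33])
im,d,W=cap("wrist","w6")
im,d,W=cap("top","t6"); z=W[...,2]
ok=(abs(W[...,0]-.55)<.12)&(abs(W[...,1]+.28)<.12)&(z>0.03)&(z<.06)
if ok.sum(): print(rect(W,ok),np.nanmedian(z[ok]))
for m in r.masks_of("bar1_mid","top"): w=W[m["pixels"]]; print(m["score"],np.nanmedian(w,0))
E
```

```text
time_s: 17.2
tcp_pos: [0.5496, -0.2815, 0.0737]
eef_rot: [-56.1, 89.8, 166.1]
contact_force: [0.8, -0.2, 0.8]
gripper_width: 0.0822
time_s: 18.0
tcp_pos: [0.5934, -0.0816, 0.1938]
eef_rot: [-64.4, 90.0, 129.0]
contact_force: [1.2, -0.4, 0.1]
gripper_width: 0.088
time_s: 18.4
tcp_pos: [0.594, -0.0829, 0.2743]
eef_rot: [-163.4, 89.9, 30.2]
contact_force: [0.3, -0.1, 0.4]
gripper_width: 0.0877
[ 0.59398588 -0.08293021  0.27426541] [[0.001, 0.235, -0.972], [0.001, -0.972, -0.235], [-1.0, -0.0, -0.001]] [ 10.7  11.   -1.4  -0.  -77.5  92.9]
shift cm [ -5.56 -40.64   0.86] turn [0. 0. 0.]
(array([ 0.54871947, -0.27900624]), [0.023524627089500427, 0.08901482075452805], np.float32(41.063763)) 0.03982087249474575
0.35 [0.4895362  0.31556673 0.01166425]
```

```bash
python3 -m creep '[[0,0,0,0,-4.9,0.1,100],[0,0,0,0,-4.9,0.1,100],[0,0,0,0,-4.9,0.1,100],[0,0,0,0,-4.9,0.1,100],[0,0,0,0,-4.9,0.1,100],[0,0,0,0,-4.9,0.1,100],[0,0,0,0,-4.9,0.1,100],[0,0,0,0,-4.9,0.1,100]]'; python3 -m creep '[[0,0,0,0,-1.4,0.1,100],[0,0,0,0,0,0,100],[0,0,0,0,0,0,100]]'
python3 - <<'E'
from h import *
im,d,W=cap("wrist","w7"); print(pose()[0])
for m in r.masks_of("housing1_mid","wrist"): w=W[m["pixels"]]; print("h",round(m["score"],2),np.round(m["rect"]),np.nanmedian(w,0),m["pixels"].sum())
for m in r.masks_of("bar1_mid","wrist"): w=W[m["pixels"]]; print("b",round(m["score"],2),np.round(m["rect"]),np.nanmedian(w,0),rect(W,m["pixels"]&(W[...,2]>.02)))
z=W[...,2]; near=np.hypot(W[...,0]-.4997,W[...,1]-.3201)<0.09
s=near&(z>0.036)&(z<0.048); n,l,st,c=cv2.connectedComponentsWithStats(s.astype(np.uint8))
for k in range(1,n):
    if st[k,4]>100: print(st[k],rect(W,l==k),np.nanmedian(z[l==k]))
cv2.imwrite("pics/c7.png",cv2.resize(im[60:260,180:440],(780,600),interpolation=cv2.INTER_CUBIC))
E
```

```text
time_s: 19.35
tcp_pos: [0.4928, 0.2971, 0.2727]
eef_rot: [30.3, 89.9, -136.1]
contact_force: [1.2, 0.1, 0.4]
gripper_width: 0.0876
time_s: 19.65
tcp_pos: [0.4895, 0.3086, 0.2728]
eef_rot: [37.4, 89.9, -129.0]
contact_force: [-0.6, -0.1, -0.1]
gripper_width: 0.0874
[0.4897879  0.30816563 0.27309082]
h 0.68 [276. 116. 318. 154.] [0.53682003 0.3447622  0.04281181] 918
[276 116  38  39 939] (array([0.53587168, 0.34518394]), [0.0438796766102314, 0.04401399567723274], np.float32(123.63558)) 0.04279929195842086
```

View pics/w7.png

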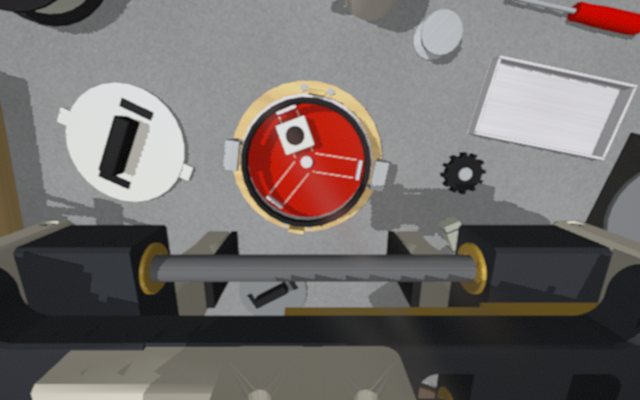

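One housing sits in the bay at about 34° (pixel (295,135)). The other two bays are empty, and the white cap and small grey cap are untouched. Next I find the tray rim and the shift to the housing.

```bash
cat >> h.py <<'E'
def down(yz):  # tool down with tool z axis heading (deg)
    a=np.radians(yz); z=np.array([np.cos(a),np.sin(a),0]); x=np.array([0,0,-1.]); return R.from_matrix(np.stack([x,np.cross(z,x),z],1))
def go(p,yz):
    """TURN first, then shift in the turned axes; p[2] is true tip height"""
    p0,R0=pose(); Rt=down(yz); q=np.array([p[0],p[1],p[2]-0.037])
    print("turn",(R0.inv()*Rt).as_rotvec().round(3),"then shift cm",(Rt.inv().apply(q-p0)*100).round(2))
E
python3 - <<'E'
from h import *
go([.536,.345,.08],33.6-180)
im,d,W=cap("wrist"); z=W[...,2]
s=(z>0.018)&(z<0.032)&(W[...,0]>.56)&(W[...,0]<.75)&(abs(W[...,1])<.14)
print(rect(W,s),s.sum())
# bays: end stops/hub heights
rr=np.hypot(W[...,0]-.4997,W[...,1]-.3201); an=np.degrees(np.arctan2(W[...,1]-.3201,W[...,0]-.4997))
s=(rr>0.078)&(rr<0.088)&(z>0.018)&(z<0.028)
for lo in range(-180,180,10):
    k=s&(an>=lo)&(an<lo+10)
    if k.sum()>5: print(lo,k.sum(),an[k].mean().round(1),rr[k].mean().round(4),z[k].mean().round(3))
s=(rr<0.02)&(z>.017); print("hub",np.nanmean(W[s],0),s.sum())
E
```

```text
turn [-0.351  0.    -0.   ] then shift cm [23.06 -0.55 -5.88]
(array([ 0.66072506, -0.01651511]), [0.1103266254067421, 0.2118072211742401], np.float32(92.8405)) 1911
-100 16 -92.5 0.0833 0.022
-90 27 -84.9 0.0828 0.022
-80 15 -77.3 0.0835 0.023
20 16 27.3 0.0836 0.022
30 31 35.1 0.0832 0.022
40 14 42.6 0.0836 0.023
140 17 147.4 0.083 0.022
150 29 155.2 0.0823 0.022
160 15 162.7 0.0828 0.022
hub [0.51249548 0.32367025 0.41451738] 13370
```

```bash
python3 -m creep '[[-0.117,0,0,0,0,0,66],[-0.117,0,0,0,0,0,66],[-0.117,0,0,0,0,0,66],[0,0,0,4,-0.3,-3,66],[0,0,0,4,-0.25,-2.9,66],[0,0,0,4.5,0,0,66],[0,0,0,4,0,0,66],[0,0,0,4,0,0,66]]' 30; python3 -m creep '[[0,0,0,0,0,0,66],[0,0,0,0,0,0,66],[0,0,0,0,0,0,66]]'; python3 -c "
from h import *
go([.536,.345,.018],33.6-180); print(r.get_state()['gripper_width'])"
```

```text
time_s: 20.65
tcp_pos: [0.5362, 0.3453, 0.0671]
eef_rot: [65.1, 90.0, -81.3]
contact_force: [0.2, 0.2, -0.6]
gripper_width: 0.0577
time_s: 20.95
tcp_pos: [0.5374, 0.3474, 0.0716]
eef_rot: [-174.7, 89.8, 39.0]
contact_force: [0.7, 0.5, 1.4]
gripper_width: 0.0575
turn [ 0.002 -0.004  0.   ] then shift cm [9.06 0.12 0.24]
0.05749134122049743
```

```bash
python3 -m creep '[[0,0,0,3.5,0.1,0.2,66],[0,0,0,3.5,0,0,66],[0,0,0,1.9,0,0,66],[0,0,0,0,0,0,0],[0,0,0,0,0,0,0],[0,0,0,0,0,0,0],[0,0,0,0,0,0,0],[0,0,0,0,0,0,0]]'; python3 -m creep '[[0,0,0,0,0,0,0],[0,0,0,-2,0,0,0],[0,0,0,-4,0,0,0],[0,0,0,-4,0,0,0],[0,0,0,-1,0,0,0],[0,0,0,0,0,0,0]]';python3 -c "
from h import *
go([.6607,-.0165,.11],2.84-180); go([.6607,-.0165,.11],33.6-180)"
```

```text
time_s: 21.75
tcp_pos: [0.536, 0.346, -0.0177]
eef_rot: [-170.6, 89.8, 43.2]
contact_force: [-1.1, 1.3, 7.4]
gripper_width: 0.0439
time_s: 22.35
tcp_pos: [0.5358, 0.3459, 0.0931]
eef_rot: [-165.6, 89.7, 48.1]
contact_force: [-0.2, 0.1, -1.4]
gripper_width: 0.0437
turn [ 0.539 -0.005  0.003] then shift cm [  2.01  36.81 -10.67]
turn [ 0.002 -0.006  0.001] then shift cm [ 2.01 37.09  9.65]
```

```bash
python3 -m creep '[[0,0,0,0,4.6,1.2,0],[0,0,0,0,4.6,1.2,0],[0,0,0,0,4.6,1.2,0],[0,0,0,0,4.6,1.2,0],[0,0,0,0,4.6,1.2,0],[0,0,0,0,4.6,1.2,0],[0,0,0,0,4.6,1.2,0],[0,0,0,0,4.6,1.2,0]]'; python3 -m creep '[[0,0,0,0,0,0,0],[0,0,0,0,0,0,0]]';python3 -c "
from h import *
go([.6607,-.0165,.014],33.6-180)"
```

```text
time_s: 23.15
tcp_pos: [0.6585, -0.0168, 0.0884]
eef_rot: [-32.1, 89.9, -178.4]
contact_force: [0.9, -0.1, -0.8]
gripper_width: 0.0441
time_s: 23.35
tcp_pos: [0.6581, -0.0165, 0.088]
eef_rot: [-29.1, 89.9, -175.6]
contact_force: [-0.1, -0.3, -0.8]
gripper_width: 0.0436
turn [-0.001  0.002  0.001] then shift cm [11.1   0.14 -0.22]
```

```bash
python3 -m creep '[[0,0,0,4,0,0,0],[0,0,0,4,0,0,0],[0,0,0,2,0,0,0],[0,0,0,1,0,0,0],[0,0,0,0,0,0,0],[0,0,0,0,0,0,66],[0,0,0,0,0,0,66],[0,0,0,0,0,0,66]]'; python3 -m creep '[[0,0,0,-1,0,0,70],[0,0,0,-4,0,0,70],[0,0,0,-4,0,0,70],[0,0,0,-4,0,0,70],[0,0,0,-4,0,0,70],[0,0,0,-4,0,0,70],[0,0,0,0,0,0,70]]'
python3 -c "
from h import *
go([.50,-.02,.32],-180);print(r.get_state()['joints'].round(0))"
```

```text
time_s: 24.15
tcp_pos: [0.66, -0.0145, -0.0187]
eef_rot: [158.5, 89.9, 12.3]
contact_force: [0.1, 0.0, -0.6]
gripper_width: 0.0568
time_s: 24.85
tcp_pos: [0.6625, -0.015, 0.1985]
eef_rot: [151.5, 89.3, 5.3]
contact_force: [0.7, -0.6, -0.1]
gripper_width: 0.061
turn [ 0.589 -0.012 -0.003] then shift cm [-8.45  0.5  16.25]
[ 16.  19.  -1.   0. -70. 108.]
```

```bash
python3 -m creep '[[0.147,0,0,-2,0,0,100],[0.147,0,0,-2,0,0,100],[0.147,0,0,-2,0,0,100],[0.147,0,0,-2,0,0,100],[0,0,0,0,0,4.8,100],[0,0,0,0,0,4.8,100],[0,0,0,0,0,4.8,100],[0,0,0,0,0,4.8,100]]'; python3 -m creep '[[0,0,0,0,0,4.8,100],[0,0,0,0,0,0,100],[0,0,0,0,0,0,100],[0,0,0,0,0,0,100]]'
python3 - <<'E'
from h import *
im,d,W=cap("wrist","w8"); print(pose()[0],r.get_state()["joints"].round(0))
for m in r.masks_of("bar1_mid","wrist"):
    w=W[m["pixels"]]; print("b",round(m["score"],2),np.round(m["rect"]),np.nanmedian(w,0))
    s=m["pixels"]&(W[...,2]>.02)
    if s.sum()>20: print(rect(W,s),s.sum())
z=W[...,2]
s=(z>0.021)&(z<0.031); s[215:]=0; n,l,st,c=cv2.connectedComponentsWithStats(s.astype(np.uint8))
for k in range(1,n):
    if st[k,4]>100: print(st[k],rect(W,l==k),np.nanmedian(z[l==k]))
E
```

```text
time_s: 25.65
tcp_pos: [0.465, -0.0154, 0.2703]
eef_rot: [-163.8, 89.9, 16.2]
contact_force: [-0.1, 1.3, 2.1]
gripper_width: 0.0878
time_s: 26.05
tcp_pos: [0.4195, -0.0148, 0.2705]
eef_rot: [-159.4, 89.9, 20.7]
contact_force: [-0.0, -1.0, -0.0]
gripper_width: 0.0878
[ 0.4196538  -0.01483766  0.27001863] [ 25.  -7. -21.   0. -76.  65.]
b 0.83 [330. 136. 374. 162.] [ 0.45157712 -0.07988151  0.02649659]
(array([ 0.45052388, -0.07998872]), [0.02621133252978325, 0.06002803519368172], np.float32(84.15969)) 689
[236   0 157  42 834] (array([ 0.6290834, -0.0182046]), [0.05009227991104126, 0.2102237045764923], np.float32(91.9452)) 0.02513608410952392
[474  49  38  61 268] (array([ 0.54554796, -0.27239054]), [0.019701573997735977, 0.09113539755344391], np.float32(29.985847)) 0.0260878059329184
[ 15  50  62 126 884] (array([0.50306797, 0.38224849]), [0.06662007421255112, 0.1774980127811432], np.float32(176.39073)) 0.025964302080385415
[102  51  43  41 117] (array([0.5637638 , 0.25089261]), [0.007829944603145123, 0.07192538678646088], np.float32(42.429558)) 0.026012238206370497
[ 81 111  13  13 124] (array([0.49967709, 0.31879744]), [0.016609882935881615, 0.01703297160565853], np.float32(57.619904)) 0.02277761157379124
[125 124  29  52 171] (array([0.44727826, 0.24455729]), [0.013020465150475502, 0.09401547908782959], np.float32(145.27063)) 0.025910612911182462
[274 136  38  41 688] (array([0.44201255, 0.01463546]), [0.026371438056230545, 0.05992695689201355], np.float32(39.685307)) 0.02678778634873613
[335 140  41  22 693] (array([ 0.45052388, -0.07998872]), [0.02621133252978325, 0.06002803519368172], np.float32(84.15969)) 0.026616110771654045
```

View pics/w8.png

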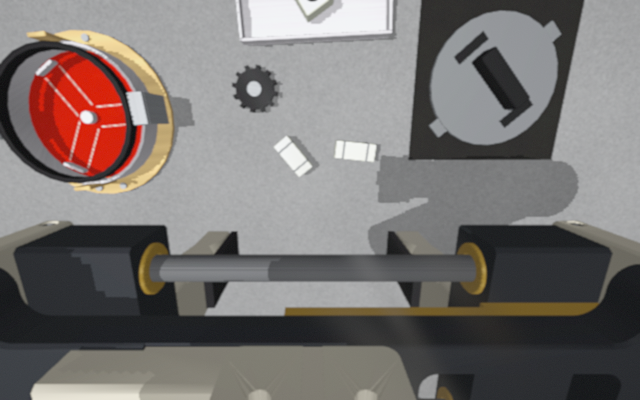

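The picture shows two bars, at pixels (294,155) and (356,151). The first was knocked about 35 mm from where it started. The cap is right way up on the mat (490,80), the housing is in the tray, and the three bays are empty. Next is bar A (0.442, 0.0146, axis 39.7°).

```bash
python3 -m creep '[[-0.14,0,0,0,0,0,70],[-0.14,0,0,0,0,0,70],[-0.14,0,0,0,0,0,70],[-0.14,0,0,0,0,0,70],[-0.13,0,0,0,0,0,70],[0,0,0,0,0,0,70],[0,0,0,0,0,0,70]]' 40; python3 -c "
from h import *
go([.442,.0146,.009],39.7-180); print(r.get_state()['joints'].round(0))"
```

```text
time_s: 26.85
tcp_pos: [0.4193, -0.015, 0.2692]
eef_rot: [-13.2, 89.9, -153.9]
contact_force: [-0.3, -0.4, 0.1]
gripper_width: 0.0612
turn [-0.007  0.001  0.   ] then shift cm [29.72 -0.83 -3.63]
[ 25.  -7. -21.   0. -76. 104.]
```

```bash
python3 -m creep '[[0,0,0,3,-0.4,-1.8,70],[0,0,0,3,-0.4,-1.8,70],[0,0,0,4.5,0,0,70],[0,0,0,4.5,0,0,70],[0,0,0,4.5,0,0,70],[0,0,0,4.5,0,0,70],[0,0,0,0,0,0,70],[0,0,0,0,0,0,70]]'; python3 -c "
from h import *
go([.442,.0146,.009],39.7-180)"
```

```text
time_s: 27.65
tcp_pos: [0.4418, 0.0139, 0.03]
eef_rot: [0.8, 89.9, -139.7]
contact_force: [-0.3, 1.0, 0.7]
gripper_width: 0.0611
turn [-0.004  0.002 -0.   ] then shift cm [ 5.8  -0.04 -0.06]
```

```bash
python3 -m creep '[[0,0,0,3,0,0,70],[0,0,0,2.3,0,-0.06,70],[0,0,0,0.5,0,0,70],[0,0,0,0,0,0,0],[0,0,0,0,0,0,0],[0,0,0,0,0,0,0],[0,0,0,0,0,0,0],[0,0,0,0,0,0,0]]'; python3 -m creep '[[0,0,0,0,0,0,0],[0,0,0,0,0,0,0],[0,0,0,0,0,0,0]]'
```

```text
time_s: 28.45
tcp_pos: [0.4425, 0.0147, -0.0276]
eef_rot: [165.0, 89.9, 24.6]
contact_force: [-0.3, 0.5, -0.1]
gripper_width: 0.0268
time_s: 28.75
tcp_pos: [0.4425, 0.0147, -0.0277]
eef_rot: [155.0, 90.0, 14.6]
contact_force: [-1.8, 0.3, 7.7]
gripper_width: 0.0258
```

```bash
python3 -m creep '[[0,0,0,-0.5,0,0,0],[0,0,0,-2,0,0,0],[0,0,0,-4,0,0,0],[0,0,0,-4,0,0,0],[0,0,0,-3,0,0,0],[0,0,0,0,0,0,0],[0,0,0,0,0,0,0]]'; python3 -c "
from h import *
go([.5366,.3456,.14],35-180)
im,d,W=cap('scene'); p,Ro=pose(); t=Ro.inv().apply((W-p).reshape(-1,3)).reshape(W.shape)
s=(abs(t[...,1])<.03)&(abs(t[...,2])<.04)&(W[...,2]>.05)&(W[...,2]<.19)
for a in np.arange(.08,.19,.004):
    k=s&(W[...,2]>=a)&(W[...,2]<a+.004)
    if k.sum(): print(round(a,3),k.sum(),t[k].min(0).round(3)[1:],t[k].max(0).round(3)[1:])
"
```

```text
time_s: 29.45
tcp_pos: [0.4421, 0.0147, 0.1072]
eef_rot: [178.7, 89.9, 38.2]
contact_force: [0.4, 0.7, -1.2]
gripper_width: 0.0257
turn [ 0.079 -0.002  0.   ] then shift cm [  0.42 -21.69 -26.72]
0.132 6 [-0.012 -0.031] [0.013 0.025]
0.136 12 [-0.013 -0.033] [0.015 0.027]
0.14 25 [-0.015 -0.033] [0.016 0.027]
0.144 18 [-0.007 -0.032] [0.028 0.005]
0.148 21 [-0.03  -0.033] [0.029 0.008]
0.152 30 [-0.03  -0.033] [0.03  0.009]
0.156 42 [-0.023 -0.032] [0.029 0.002]
0.16 52 [-0.02  -0.032] [0.027 0.003]
0.164 17 [-0.024 -0.021] [0.028 0.002]
0.168 11 [-0.028 -0.015] [ 0.029 -0.009]
0.172 5 [-0.018 -0.013] [ 0.03  -0.011]
0.176 4 [ 0.022 -0.014] [ 0.028 -0.013]
0.18 4 [ 0.022 -0.014] [ 0.029 -0.011]
0.184 3 [ 0.018 -0.013] [ 0.024 -0.012]
0.188 1 [ 0.019 -0.013] [ 0.019 -0.013]
```

```bash
python3 -m creep '[[0.079,0,0,0,0,0,0],[0,0,0,0,-3.1,-3.8,0],[0,0,0,0,-3.1,-3.8,0],[0,0,0,0,-3.1,-3.8,0],[0,0,0,0,-3.1,-3.8,0],[0,0,0,0,-3.1,-3.8,0],[0,0,0,0,-3.1,-3.8,0],[0,0,0,0,-3,-3.8,0]]'; python3 -m creep '[[0,0,0,3,0,0,0],[0,0,0,0,0,0,0],[0,0,0,0,0,0,0]]'; python3 -c "
from h import *
go([.5366,.3456,.0225],35-180)
im,d,W=cap('scene','s9')
"
```

```text
time_s: 30.3
tcp_pos: [0.5353, 0.3453, 0.1044]
eef_rot: [11.1, 89.8, -133.9]
contact_force: [0.9, -0.6, 0.3]
gripper_width: 0.0255
time_s: 30.6
tcp_pos: [0.5348, 0.3425, 0.0747]
eef_rot: [15.4, 89.7, -129.6]
contact_force: [0.3, -0.4, 0.5]
gripper_width: 0.0257
turn [ 0.     0.005 -0.001] then shift cm [ 8.92 -0.15 -0.32]
```

```bash
python3 -m creep '[[0,0,0,2,-0.15,-0.2,0],[0,0,0,3,0,0,0],[0,0,0,2.5,0,0,0],[0,0,0,0,0,0,0],[0,0,0,0,0,0,0]]'; python3 -c "
from h import *
go([.5366,.3456,.0225],35-180)"
```

```text
time_s: 31.15
tcp_pos: [0.5374, 0.3462, 0.0031]
eef_rot: [158.7, 89.9, 13.7]
contact_force: [0.2, 0.6, -0.4]
gripper_width: 0.0255
turn [ 0.    -0.001 -0.   ] then shift cm [1.76 0.   0.1 ]
```

```bash
python3 -m creep '[[0,0,0,0.8,0,0.2,0],[0,0,0,0.6,0,0,0],[0,0,0,0.3,0,0,0],[0,0,0,0,0,0,0],[0,0,0,0,0,0,0]]'; python3 -c "
from h import *
go([.5366,.3456,.0225],35-180)"
```

```text
time_s: 31.65
tcp_pos: [0.5352, 0.3454, -0.0151]
eef_rot: [171.8, 90.0, 26.9]
contact_force: [-0.2, -0.4, -0.3]
gripper_width: 0.0256
turn [ 0. -0. -0.] then shift cm [-0.06  0.06 -0.12]
```

Release with a small opening (42 mm), go up and look.

```bash
python3 -m creep '[[0,0,0,0,0,0,48],[0,0,0,0,0,0,48],[0,0,0,0,0,0,48],[0,0,0,-1,0,0,48],[0,0,0,-3,0,0,48],[0,0,0,-4,0,0,48],[0,0,0,-4,0,0,48],[0,0,0,-4,0,0,48]]'; python3 -m creep '[[0.15,0,0,-4,0,2,48],[0.15,0,0,-4,0,2,70],[0.15,0,0,-2,0,2,70],[0,0,0,0,0,0,70],[0,0,0,0,0,0,70],[0,0,0,0,0,0,70]]'
cat >> h.py <<'E'
C=np.array([.4997,.3201])
def bays(W,thr=(.031,.044)):
    z=W[...,2]; near=np.hypot(W[...,0]-C[0],W[...,1]-C[1])<0.083
    s=near&(z>thr[0])&(z<thr[1]); n,l,st,_=cv2.connectedComponentsWithStats(s.astype(np.uint8))
    # pot centre from hub and stops
    hub=(np.hypot(W[...,0]-C[0],W[...,1]-C[1])<0.012)&(z>.018)&(z<.026)
    print("hub",rect(W,hub))
    for a in (34.9,154.9,-85.1):
        e=np.array([np.cos(np.radians(a)),np.sin(np.radians(a))]); f=np.array([-e[1],e[0]]); q=W[...,:2]-C
        rr=q@e; tt=q@f; st_=(abs(tt)<.02)&(rr>.07)&(rr<.095)&(z>.019)&(z<.026)
        if st_.sum()>5: print("stop",a,"r min/max",np.percentile(rr[st_],[2,98]).round(4),"t",np.percentile(tt[st_],[1,99]).round(4),st_.sum())
    for k in range(1,n):
        if st[k,4]>100:
            c,sz,an=rect(W,l==k); v=c-C; 
            for a in (34.9,154.9,-85.1):
                e=np.array([np.cos(np.radians(a)),np.sin(np.radians(a))])
                if v@e>.03: print("bar in bay",a,"x mm",round((v@e-.045)*1e3,1),"y mm",round(float(-v[0]*e[1]+v[1]*e[0])*1e3,1),"ang",round((an-a+90)%180-90,1),np.round(sz,4),"z",np.nanmedian(z[l==k]).round(4))
E
python3 - <<'E'
from h import *
im,d,W=cap("wrist","w10"); print(pose()[0]); bays(W)
E
```

```text
time_s: 32.45
tcp_pos: [0.5351, 0.3452, 0.1473]
eef_rot: [179.0, 90.0, 34.1]
contact_force: [-0.3, 1.5, -0.5]
gripper_width: 0.0418
time_s: 33.05
tcp_pos: [0.4816, 0.3186, 0.244]
eef_rot: [29.8, 89.9, -140.8]
contact_force: [0.6, 0.6, -0.5]
gripper_width: 0.0613
[0.48165955 0.31853009 0.24358099]
hub (array([0.49986929, 0.32006946]), [0.016154833137989044, 0.017426716163754463], np.float32(98.38721))
stop 34.9 r min/max [0.0811 0.0851] t [-0.0144  0.0144] 71
stop 154.9 r min/max [0.0807 0.0934] t [-0.015   0.0188] 76
stop -85.1 r min/max [0.0809 0.085 ] t [-0.0147  0.0146] 70
bar in bay 34.9 x mm -1.7 y mm 0.1 ang 0.4 [0.026  0.0596] z 0.0388
```

Bar A is centred to within 1.7 mm and 0.4°. Now bar B, after turning clockwise about 105°.

```bash
python3 -m creep '[[0.145,0,0,0,0,0,70],[0.145,0,0,0,0,0,70],[0.145,0,0,0,0,0,70],[0.145,0,0,0,0,0,70],[0.145,0,0,0,0,0,70],[0.145,0,0,0,0,0,70],[0.145,0,0,0,0,0,70],[0.145,0,0,0,0,0,70]]'; python3 -m creep '[[0.145,0,0,0,0,0,70],[0.145,0,0,0,0,0,70],[0.145,0,0,0,0,0,70],[0.145,0,0,0,0,0,70],[0,0,0,0,0,0,70]]'
python3 - <<'E'
from h import *
im,d,W=cap('scene'); z=W[...,2]
s=(z>.02)&(z<.03)&(abs(W[...,0]-.45)<.06)&(abs(W[...,1]+.08)<.06); print(rect(W,s),s.sum())
print(r.get_state()["joints"].round(0)); go([.4505,-.08,.009],84.2)
E
```

```text
time_s: 33.9
tcp_pos: [0.4819, 0.3185, 0.2431]
eef_rot: [109.0, 89.8, -128.6]
contact_force: [0.1, 0.2, -0.4]
gripper_width: 0.0614
time_s: 34.4
tcp_pos: [0.4819, 0.3186, 0.2432]
eef_rot: [141.6, 89.8, -129.0]
contact_force: [0.9, 1.3, 1.1]
gripper_width: 0.0613
(array([ 0.45170042, -0.07949294]), [0.031751662492752075, 0.05901522934436798], np.float32(86.18925)) 173
[ 53.  10.  -7.  -0. -73. -53.]
turn [ 0.097 -0.002 -0.001] then shift cm [ 27.15  -0.91 -39.97]
```

```bash
python3 -m creep '[[0.097,0,0,0,0,0,70],[0,0,0,0,-0.1,-4.9,70],[0,0,0,0,-0.1,-4.9,70],[0,0,0,0,-0.1,-4.9,70],[0,0,0,0,-0.1,-4.9,70],[0,0,0,0,-0.1,-4.9,70],[0,0,0,0,-0.1,-4.9,70],[0,0,0,0,-0.1,-4.9,70]]'; python3 -m creep '[[0,0,0,0,-0.2,-4.9,70],[0,0,0,4.5,0,-0.8,70],[0,0,0,4.5,0,0,70],[0,0,0,4.5,0,0,70],[0,0,0,4.5,0,0,70],[0,0,0,3,0,0,70],[0,0,0,0,0,0,70],[0,0,0,0,0,0,70]]'
python3 - <<'E'
from h import *
go([.4508,-.08,.009],84.2)
E
```

```text
time_s: 35.25
tcp_pos: [0.4522, -0.0249, 0.2446]
eef_rot: [167.2, 90.0, -108.5]
contact_force: [1.1, -0.8, 0.3]
gripper_width: 0.0616
time_s: 36.05
tcp_pos: [0.449, -0.0801, 0.035]
eef_rot: [127.8, 89.9, -148.1]
contact_force: [0.4, 0.8, 0.7]
gripper_width: 0.0615
turn [-0.001 -0.001 -0.001] then shift cm [ 6.3  -0.18  0.03]
```

```bash
python3 -m creep '[[0,0,0,3,-0.18,0,70],[0,0,0,2.5,0,0,70],[0,0,0,0.8,0,0,70],[0,0,0,0,0,0,0],[0,0,0,0,0,0,0],[0,0,0,0,0,0,0],[0,0,0,0,0,0,0],[0,0,0,0,0,0,0]]'; python3 -m creep '[[0,0,0,0,0,0,0],[0,0,0,0,0,0,0],[0,0,0,0,0,0,0]]';python3 -m creep '[[0,0,0,-0.5,0,0,0],[0,0,0,-2,0,0,0],[0,0,0,-4,0,0,0],[0,0,0,-4,0,0,0],[0,0,0,-3,0,0,0],[0,0,0,0,0,0,0],[0,0,0,0,0,0,0]]'; python3 -c "
from h import *
go([.5036,.2752,.14],94.9)
im,d,W=cap('scene'); p,Ro=pose(); t=Ro.inv().apply((W-p).reshape(-1,3)).reshape(W.shape)
s=(abs(t[...,1])<.03)&(abs(t[...,2])<.04)&(W[...,2]>.05)&(W[...,2]<.19)
for a in np.arange(.08,.17,.004):
    k=s&(W[...,2]>=a)&(W[...,2]<a+.004)
    if k.sum(): print(round(a,3),k.sum(),t[k].min(0).round(3)[1:],t[k].max(0).round(3)[1:])
"
```

```text
time_s: 36.85
tcp_pos: [0.4511, -0.08, -0.0276]
eef_rot: [-70.8, 89.9, 13.2]
contact_force: [-0.5, -0.6, 0.7]
gripper_width: 0.0269
time_s: 37.15
tcp_pos: [0.4511, -0.08, -0.0276]
eef_rot: [-80.5, 90.0, 3.5]
contact_force: [-1.9, 0.7, 7.7]
gripper_width: 0.0259
time_s: 37.85
tcp_pos: [0.4507, -0.08, 0.1073]
eef_rot: [-58.8, 89.9, 25.2]
contact_force: [-0.0, 0.4, -1.3]
gripper_width: 0.0252
turn [-0.191  0.001  0.002] then shift cm [ 0.43 -8.31 34.94]
0.128 1 [-0.01  -0.016] [-0.01  -0.016]
0.132 4 [-0.014 -0.028] [-0.009  0.032]
0.136 19 [-0.016 -0.028] [-0.001  0.031]
0.14 18 [-0.019 -0.029] [0.008 0.03 ]
0.144 27 [-0.028 -0.029] [0.005 0.029]
0.148 19 [-0.03  -0.029] [-0.008  0.03 ]
0.152 8 [-0.029 -0.029] [0.012 0.011]
0.156 11 [-0.03  -0.029] [0.011 0.011]
0.16 5 [-0.03  -0.028] [0.008 0.011]
```

```bash
python3 -m creep '[[-0.096,0,0,0,0,0,0],[-0.095,0,0,0,0,0,0],[0,0,0,0,-1.1,4.6,0],[0,0,0,0,-1.1,4.6,0],[0,0,0,0,-1.1,4.6,0],[0,0,0,0,-1.1,4.6,0],[0,0,0,0,-1.1,4.6,0],[0,0,0,0,-1.1,4.6,0]]'; python3 -m creep '[[0,0,0,0,-1.1,4.6,0],[0,0,0,0,-0.6,2.7,0],[0,0,0,3,0,0,0],[0,0,0,0,0,0,0],[0,0,0,0,0,0,0],[0,0,0,0,0,0,0]]'; python3 -c "
from h import *
go([.5036,.2752,.0225],94.9)"
```

```text
time_s: 38.7
tcp_pos: [0.4916, 0.2018, 0.105]
eef_rot: [124.7, 89.8, -140.4]
contact_force: [1.3, -0.6, -1.1]
gripper_width: 0.0259
time_s: 39.3
tcp_pos: [0.5035, 0.2741, 0.0772]
eef_rot: [-178.0, 90.0, -83.0]
contact_force: [-0.3, -0.1, -0.5]
gripper_width: 0.0253
turn [ 0. -0.  0.] then shift cm [ 9.17 -0.01  0.11]
```

```bash
python3 -m creep '[[0,0,0,3,0,0.1,0],[0,0,0,3,0,0,0],[0,0,0,2,0,0,0],[0,0,0,0.8,0,0,0],[0,0,0,0.3,0,0,0],[0,0,0,0,0,0,0],[0,0,0,0,0,0,0]]'; python3 -c "
from h import *
go([.5036,.2752,.0225],94.9)"
```

```text
time_s: 40.0
tcp_pos: [0.504, 0.2763, -0.0129]
eef_rot: [-52.8, 89.9, 42.1]
contact_force: [0.7, 0.0, -0.6]
gripper_width: 0.0257
turn [0.001 0.001 0.002] then shift cm [ 0.16  0.05 -0.11]
```

```bash
python3 -m creep '[[0,0,0,0.2,0.05,-0.1,0],[0,0,0,0,0,0,0],[0,0,0,0,0,0,48],[0,0,0,0,0,0,48],[0,0,0,0,0,0,48],[0,0,0,-1,0,0,48],[0,0,0,-3,0,0,48],[0,0,0,-4,0,0,48]]'; python3 -m creep '[[-0.14,0,0,-4,0,0,48],[-0.14,0,0,-4,0,0,48],[-0.14,0,0,-4,0,0,70],[-0.14,0,0,-4,0,0,70],[-0.14,0,0,-2,0,0,70],[-0.14,0,0,0,0,0,70],[-0.14,0,0,0,0,0,70],[-0.14,0,0,0,0,0,70]]'
python3 - <<'E'
from h import *
p,Ro=pose(); print(p,Ro.as_matrix()[:,2].round(3))
go([.49,.32,.29],-175)
E
```

```text
time_s: 40.8
tcp_pos: [0.5017, 0.2736, 0.0636]
eef_rot: [130.5, 89.8, -134.5]
contact_force: [1.7, 0.9, -0.2]
gripper_width: 0.042
time_s: 41.6
tcp_pos: [0.5027, 0.2745, 0.2448]
eef_rot: [-107.8, 89.9, 51.6]
contact_force: [-0.8, -0.4, -0.0]
gripper_width: 0.0614
[0.50265654 0.27453663 0.24481976] [-0.936  0.351 -0.   ]
turn [-0.446 -0.001  0.001] then shift cm [-0.82 -4.64  0.86]
```

```bash
python3 -m creep '[[-0.15,0,0,0,0,0,70],[-0.15,0,0,0,0,0,70],[-0.146,0,0,0,0,0,70],[0,0,0,-0.8,-4.6,0.9,70],[0,0,0,0,0,0,70],[0,0,0,0,0,0,70],[0,0,0,0,0,0,70]]'
python3 - <<'E'
from h import *
im,d,W=cap("wrist","w11"); print(pose()[0]); bays(W)
for m in r.masks_of("bar1_mid","wrist"): print(m["score"],np.round(m["rect"]))
go([.549,-.28,.29],-138)
cv2.imwrite("pics/c11.png",cv2.resize(im[50:250,180:440],(780,600),interpolation=cv2.INTER_CUBIC))
E
```

```text
time_s: 42.3
tcp_pos: [0.4899, 0.3193, 0.252]
eef_rot: [47.3, 90.0, -128.0]
contact_force: [-0.3, -0.6, 0.5]
gripper_width: 0.0611
[0.49004397 0.3191224  0.25189102]
hub (array([0.50033981, 0.31996664]), [0.01585908606648445, 0.016538141295313835], np.float32(139.63501))
stop 34.9 r min/max [0.0811 0.0849] t [-0.0149  0.0141] 65
stop 154.9 r min/max [0.0807 0.0937] t [-0.0179  0.0182] 86
stop -85.1 r min/max [0.0761 0.0848] t [-0.0142  0.0141] 66
bar in bay 34.9 x mm -1.8 y mm 0.1 ang 0.4 [0.0263 0.06  ] z 0.0388
bar in bay -85.1 x mm 0.5 y mm -0.6 ang 0.1 [0.0263 0.0598] z 0.0387
0.7 [322. 152. 364. 178.]
0.67 [453. 128. 505. 174.]
0.26 [244. 100. 382. 232.]
turn [-0.652  0.    -0.   ] then shift cm [-0.12 48.46 35.71]
```

View pics/c11.png

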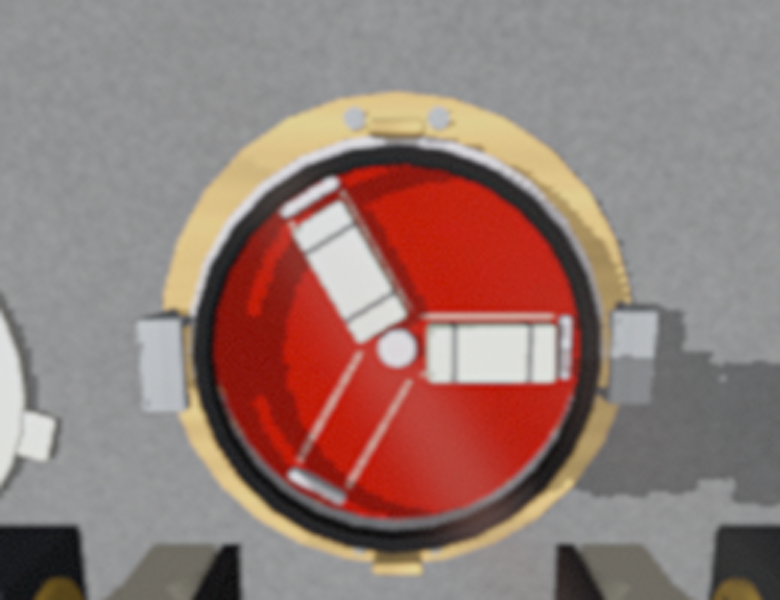

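Both bars are centred: −1.8/0.1 mm at 0.4° and 0.5/−0.6 mm at 0.1°. The third bay is empty, and no third bar shows in any view. Next I fetch the cap.

```bash
python3 -m creep '[[-0.131,0,0,0,0,0,80],[-0.131,0,0,0,0,0,80],[-0.13,0,0,0,0,0,80],[-0.13,0,0,0,0,0,80],[-0.13,0,0,0,0,0,80],[0,0,0,0,3.9,2.9,80],[0,0,0,0,3.9,2.9,80],[0,0,0,0,3.9,2.9,80]]' 55; python3 -m creep '[[0,0,0,0,3.9,2.9,80],[0,0,0,0,3.9,2.9,80],[0,0,0,0,3.9,2.9,80],[0,0,0,0,3.9,2.9,80],[0,0,0,0,3.9,2.9,80],[0,0,0,0,3.9,2.9,80],[0,0,0,0,3.9,2.9,80],[0,0,0,0,3.9,2.9,80]]'; python3 -m creep '[[0,0,0,0,3.9,2.9,80],[0,0,0,0,0,0,80],[0,0,0,0,0,0,80]]'; python3 -c "
from h import *
go([.5508,-.2817,.0125],-138)
im,d,W=cap('top'); z=W[...,2]; s=(abs(W[...,0]-.55)<.12)&(abs(W[...,1]+.28)<.12)&(z>0.03)&(z<.06); print(rect(W,s))"
```

```text
time_s: 43.2
tcp_pos: [0.5035, 0.1726, 0.2517]
eef_rot: [30.0, 90.0, -108.0]
contact_force: [2.3, -1.1, -0.4]
gripper_width: 0.0699
time_s: 44.0
tcp_pos: [0.5396, -0.2151, 0.2521]
eef_rot: [129.7, 90.0, -8.4]
contact_force: [1.2, -0.2, -0.1]
gripper_width: 0.0701
time_s: 44.3
tcp_pos: [0.5438, -0.2626, 0.2511]
eef_rot: [-55.4, 89.9, 166.4]
contact_force: [0.2, 0.4, -0.2]
gripper_width: 0.07
turn [-0.004  0.001  0.001] then shift cm [27.56  1.89  0.76]
(array([0., 0.]), [0.0, 0.0], np.float32(0.0))
```

```bash
python3 -m creep '[[0,0,0,4,1.9,0.76,80],[0,0,0,4.5,0,0,80],[0,0,0,4.5,0,0,80],[0,0,0,4.5,0,0,80],[0,0,0,4,0,0,80],[0,0,0,2,0,0,80],[0,0,0,0,0,0,80],[0,0,0,0,0,0,80]]';  python3 -c "
from h import *
go([.5508,-.2817,.0118],-138)"
```

```text
time_s: 45.15
tcp_pos: [0.5526, -0.2793, 0.0177]
eef_rot: [94.4, 90.0, -43.5]
contact_force: [0.2, 0.2, 0.5]
gripper_width: 0.0701
turn [ 0.002 -0.    -0.001] then shift cm [4.29 0.06 0.29]
```

```bash
python3 -m creep '[[0,0,0,2,0.06,0.28,80],[0,0,0,1.5,0,0,80],[0,0,0,0.5,0,0,80],[0,0,0,0.2,0,0,80],[0,0,0,0,0,0,80],[0,0,0,0,0,0,80]]';  python3 -c "
from h import *
go([.5508,-.2817,.0118],-138)"
```

```text
time_s: 45.75
tcp_pos: [0.551, -0.2825, -0.024]
eef_rot: [123.0, 89.9, -15.0]
contact_force: [0.2, 0.3, -0.3]
gripper_width: 0.0702
turn [ 0.    -0.001 -0.002] then shift cm [ 0.12 -0.08 -0.04]
```

Grip at 0.5 mm lower and lift.

```bash
python3 -m creep '[[0,0,0,0.1,-0.06,-0.04,80],[0,0,0,0,0,0,0],[0,0,0,0,0,0,0],[0,0,0,0,0,0,0],[0,0,0,0,0,0,0],[0,0,0,0,0,0,0],[0,0,0,0,0,0,0],[0,0,0,0,0,0,0]]' 55;  python3 -m creep '[[0,0,0,0,0,0,0],[0,0,0,0,0,0,0],[0,0,0,0,0,0,0]]'; python3 -m creep '[[0,0,0,-0.5,0,0,0],[0,0,0,-2,0,0,0],[0,0,0,-3,0,0,0],[0,0,0,-3,0,0,0],[0,0,0,-3,0,0,0],[0,0,0,-3,0,0,0],[0,0,0,0,0,0,0],[0,0,0,0,0,0,0]]'; python3 -c "
from h import *
p=pose()[1].as_matrix(); print(p[:,2])
go([.4997,.3201,.18],4.86+37.2-180)"
```

```text
time_s: 46.55
tcp_pos: [0.5504, -0.2818, -0.026]
eef_rot: [112.6, 90.0, -25.4]
contact_force: [0.3, -0.2, 3.7]
gripper_width: 0.0236
time_s: 46.85
tcp_pos: [0.5504, -0.2818, -0.026]
eef_rot: [112.8, 90.0, -25.2]
contact_force: [-0.3, -0.8, 3.3]
gripper_width: 0.0236
time_s: 47.65
tcp_pos: [0.5493, -0.2811, 0.1183]
eef_rot: [-109.8, 89.9, 112.2]
contact_force: [-1.2, 0.7, -5.2]
gripper_width: 0.0239
[-7.43446307e-01 -6.68795497e-01 -4.14718056e-04]
turn [-0.001 -0.     0.001] then shift cm [ -2.47 -47.96 -36.59]
```

```bash
python3 -m creep '[[0,0,0,-0.3,-3.7,-2.82,0],[0,0,0,-0.3,-3.7,-2.82,0],[0,0,0,-0.3,-3.7,-2.82,0],[0,0,0,-0.3,-3.7,-2.82,0],[0,0,0,0,-3.7,-2.82,0],[0,0,0,0,-3.7,-2.82,0],[0,0,0,0,-3.7,-2.82,0],[0,0,0,0,-3.7,-2.82,0]]';  python3 -m creep '[[0,0,0,0,-3.7,-2.82,0],[0,0,0,0,-3.7,-2.82,0],[0,0,0,0,-3.7,-2.82,0],[0,0,0,0,-3.7,-2.82,0],[0,0,0,0,-3,-2.3,0],[0,0,0,0,0,0,0],[0,0,0,0,0,0,0],[0,0,0,0,0,0,0]]'; python3 -c "
from h import *
go([.4997,.3201,.105],4.86+37.2-180)"
```

```text
time_s: 48.45
tcp_pos: [0.5174, 0.0905, 0.1287]
eef_rot: [-23.1, 89.8, -161.1]
contact_force: [2.1, 0.0, -3.2]
gripper_width: 0.024
time_s: 49.25
tcp_pos: [0.5004, 0.311, 0.1291]
eef_rot: [1.1, 89.8, -136.9]
contact_force: [0.8, -0.1, -4.2]
gripper_width: 0.0239
turn [-0.001  0.003 -0.   ] then shift cm [ 6.11 -0.72 -0.56]
```

```bash
python3 -m creep '[[0,0,0,1,-0.7,-0.55,0],[0,0,0,1,0,0,0],[0,0,0,1,0,0,0],[0,0,0,0,0,0,0],[0,0,0,0,0,0,0]]'
python3 - <<'E'
from h import *
go([.4997,.3201,.062],4.86+37.2-180)
im,d,W=cap("wrist","w12"); z=W[...,2]; p,Ro=pose(); print(p)
t=Ro.inv().apply((W-p).reshape(-1,3)).reshape(W.shape)
# disc far edge (tool -z side) circle fit, disc top z ~ p.z+.037
s=(abs(z-(p[2]+.0365))<.004)&(np.hypot(W[...,0]-p[0],W[...,1]-p[1])<.115); s[215:]=0
n,l,st,_=cv2.connectedComponentsWithStats(s.astype(np.uint8)); k=1+st[1:,4].argmax(); s=l==k
print("disc z",np.nanmedian(z[s]))
e=s&~cv2.erode(s.astype(np.uint8),np.ones((3,3))).astype(bool); q=W[e][:,:2]; rr=np.hypot(*(q-p[:2]).T); g=(rr>.086)&(rr<.098); q=q[g]
A=np.c_[2*q,np.ones(len(q))]; x=np.linalg.lstsq(A,(q**2).sum(1),rcond=None)[0]; print("disc centre",x[:2],"rad",np.sqrt(x[2]+x[:2]@x[:2]),len(q))
s=(abs(z-(p[2]+.0665))<.005)&(abs(t[...,1])<.03)&(t[...,2]<-.012)&(t[...,2]>-.06); s[215:]=0
if s.sum()>20: c,sz,a=rect(W,s); print("bar",c,sz,a,"end z",t[s][:,2].min(),"y",np.percentile(t[s][:,1],[1,99]))
cv2.imwrite("pics/c12.png",im)
E
```

```text
time_s: 49.75
tcp_pos: [0.5007, 0.3208, 0.1003]
eef_rot: [16.5, 89.9, -121.5]
contact_force: [1.2, -0.3, -3.5]
gripper_width: 0.0236
turn [-0.001  0.001 -0.   ] then shift cm [ 7.53 -0.02  0.12]
[0.50094837 0.32108505 0.10077239]
disc z 0.13801769866389615
disc centre [0.50179642 0.32162556] rad 0.08982825056970223 745
bar [0.52832812 0.34519759] [0.01765851490199566, 0.02381601557135582] 131.51665 end z -0.04526263743034458 y [-0.01123876  0.01199192]
```

View pics/c12.png

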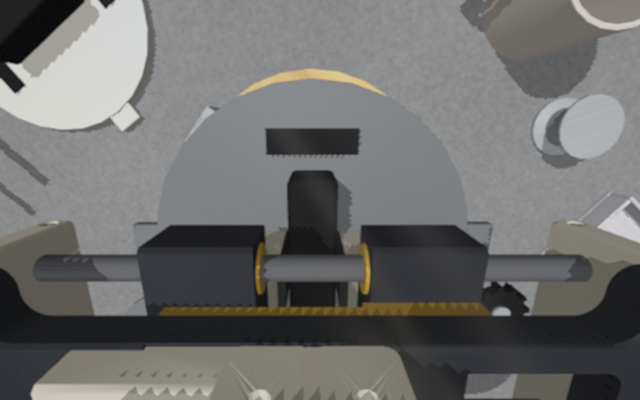

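The cap is held centred: the bar end is 45.3 mm from the tool axis and the heading is about 41.5–42°. I lower it onto the collar.

```bash
python3 -m creep '[[0,0,0,2,0,0.15,0],[0,0,0,2,0,0,0],[0,0,0,1,0,0,0],[0,0,0,0,0,0,0],[0,0,0,0,0,0,0],[0,0,0,0,0,0,0]]'; python3 -c "
from h import *
go([.4998,.3201,.074],4.86+37.2-180)"
```

```text
time_s: 50.4
tcp_pos: [0.5003, 0.3209, 0.0519]
eef_rot: [179.9, 89.9, 41.9]
contact_force: [1.2, -0.5, -3.3]
gripper_width: 0.0236
turn [-0.001 -0.002 -0.   ] then shift cm [1.49 0.03 0.09]
```

```bash
python3 -m creep '[[0,0,0,0.8,0.03,0.09,0],[0,0,0,0.8,0,0,0],[0,0,0,0,0,0,0],[0,0,0,0,0,0,0]]'; python3 -m creep '[[0,0,0,0.4,0,0,0],[0,0,0,0.4,0,0,0],[0,0,0,0,0,0,0],[0,0,0,0,0,0,0]]'; python3 -c "
from h import *
go([.4998,.3201,.0558],4.86+37.2-180)"
```

```text
time_s: 50.8
tcp_pos: [0.4992, 0.3196, 0.0348]
eef_rot: [79.6, 90.0, -58.4]
contact_force: [-1.6, 0.4, 0.2]
gripper_width: 0.0239
time_s: 51.2
tcp_pos: [0.4994, 0.3196, 0.0271]
eef_rot: [170.6, 90.0, 32.6]
contact_force: [-1.9, -0.6, 5.0]
gripper_width: 0.0237
turn [-0.001 -0.    -0.   ] then shift cm [ 0.83 -0.   -0.06]
```

```bash
python3 -m creep '[[0,0,0,0.4,0,0,0],[0,0,0,0.45,0,-0.05,0],[0,0,0,0,0,0,0],[0,0,0,0,0,0,0]]'; python3 -c "
from h import *
go([.4998,.3201,.0558],4.86-180)
im,d,W=cap('scene','s13')"
```

```text
time_s: 51.6
tcp_pos: [0.4994, 0.3197, 0.019]
eef_rot: [54.0, 90.0, -84.0]
contact_force: [-6.1, -1.3, 9.8]
gripper_width: 0.0234
turn [ 0.649  0.    -0.   ] then shift cm [ 0.02 -0.04 -0.04]
```

```bash
python3 -m creep '[[0,0,0,0.08,0,0,0],[0.11,0,0,0,0,0,0],[0.11,0,0,0,0,0,0],[0.11,0,0,0,0,0,0],[0.11,0,0,0,0,0,0],[0.11,0,0,0,0,0,0],[0.1,0,0,0,0,0,0],[0,0,0,0,0,0,0]]'; python3 -c "
from h import *
go([.4998,.3201,.0558],4.86-180); print(r.get_state()['moment'])"
```

```text
time_s: 52.45
tcp_pos: [0.499, 0.3204, 0.0183]
eef_rot: [-82.0, 89.9, 102.6]
contact_force: [-8.6, 1.6, 10.2]
gripper_width: 0.024
turn [-0.005  0.     0.001] then shift cm [-0.05  0.04 -0.08]
[ 0.63836349  3.04251996 -0.00354255]
```

```bash
python3 -m creep '[[0,0,0,-0.4,0,0,0],[0,0,0,-0.45,0,0,0],[0,0,0,0,0,0,0],[0,0,0,0,0,0,0]]'; python3 -m creep '[[0,0,0,0,0,0,70],[0,0,0,0,0,0,70],[0,0,0,0,0,0,70],[0,0,0,0,0,0,70],[0,0,0,0,0,0,70],[0,0,0,0,0,0,70]]'; python3 -m creep '[[0,0,0,-1,0,0,70],[0,0,0,-3,0,0,70],[0,0,0,-4,0,0,70],[0,0,0,-4,0,0,70],[0,0,0,-4,0,0,70],[0,0,0,-4,0,0,70],[0,0,0,-4,0,0,70],[0,0,0,-4,0,0,70]]';python3 -m creep '[[0,0,0,0,0,1,70],[0,0,0,0,0,1,70],[0,0,0,0,0,0,70],[0,0,0,0,0,0,70]]'
python3 - <<'E'
from h import *
im,d,W=cap("wrist","w14"); z=W[...,2]; print(pose()[0])
s=(np.hypot(W[...,0]-C[0],W[...,1]-C[1])<.06)&(z>.085)&(z<.115); s[225:]=0; print("bar",rect(W,s),np.nanmedian(z[s]))
D=(np.hypot(W[...,0]-C[0],W[...,1]-C[1])<.085)&(z>.055)&(z<.08); q=W[D]; A=np.c_[q[:,:2]-C,np.ones(len(q))]; print("disc plane",np.linalg.lstsq(A,q[:,2],rcond=None)[0])
im2,d,W=cap("scene","s14"); z=W[...,2]
for m in r.masks_of("housing1_mid","scene"): print("h",m["score"],np.round(m["rect"]),np.nanmedian(W[m["pixels"]],0))
for m in r.masks_of("bar1_mid","scene"): print("b",m["score"],np.round(m["rect"]),np.nanmedian(W[m["pixels"]],0))
cv2.imwrite("pics/c14.png",np.vstack([cv2.resize(im[30:230,160:480],(480,300)),cv2.resize(im2[110:310,200:520],(480,300))]))
E
```

```text
time_s: 52.85
tcp_pos: [0.4991, 0.3204, 0.0263]
eef_rot: [-80.3, 89.9, 104.4]
contact_force: [-5.7, 2.6, 5.6]
gripper_width: 0.0238
time_s: 53.45
tcp_pos: [0.5002, 0.3205, 0.0265]
eef_rot: [-144.7, 89.9, 40.1]
contact_force: [-0.4, 1.9, 5.7]
gripper_width: 0.0603
time_s: 54.25
tcp_pos: [0.4988, 0.3187, 0.3077]
eef_rot: [37.5, 89.9, -137.7]
contact_force: [0.2, 0.9, 0.1]
gripper_width: 0.061
time_s: 54.65
tcp_pos: [0.4789, 0.3176, 0.3049]
eef_rot: [42.8, 89.9, -132.4]
contact_force: [-0.6, -0.1, 0.4]
gripper_width: 0.0609
[0.4791694  0.3177008  0.30492756]
bar (array([0.49981388, 0.31911322]), [0.022610334679484367, 0.08887778222560883], np.float32(4.3600993)) 0.09463529987091765
disc plane [-0.00049354  0.00107088  0.06487112]
h 0.73 [296. 243. 320. 269.] [ 0.66726445 -0.01760349  0.03161163]
```

View pics/c14.png

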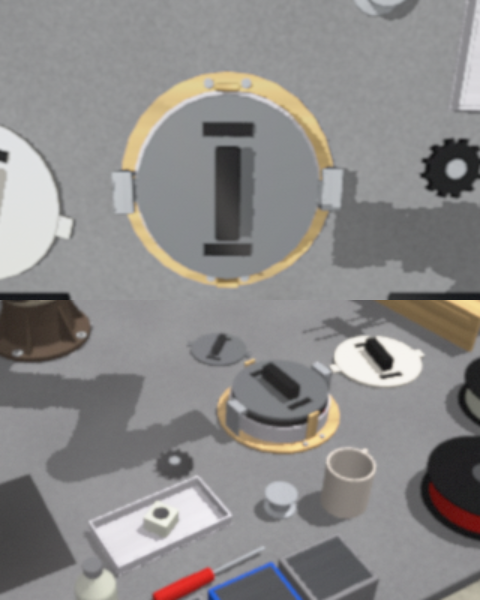

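The cap is locked, with the bar at 4.4°, its top at 94.6 mm as at the start, level and centred. The housing is in the tray and no bar is left on the bench, so I hand in.

```bash
python3 -c "
from plant import r
print(r.close_job(), r.get_state()['time_s'])"
```

```text
the job is handed in; nothing more can be done
the job is handed in; nothing more can be done
```

The pot is reloaded and handed in, at about 55 s of the 210 s allowed. I freed the grey cap and parked it on the mat, then moved the one housing present into the tray. The two bars present went into bays, and I pressed and turned the cap back to locked.

**Last checks:**
- **Cap:** bar top at 94.6 mm, the same as when first locked. Heading 4.4° against 4.9° at the start, centre within about 1 mm, level.
- **Bars:** measured before closing, one is −1.8 mm along, 0.1 mm across and 0.4° off. The other is 0.5 mm, −0.6 mm and 0.1°. They were not visible after the cap went on.
- **Housing:** standing in the tray.
- **Bystanders:** none was touched.

**What disagreed:**
- **Fingertip height:** the fingertips are about 37 mm above the reported TCP, so my first grip closed in the air above the cap's bar. I found the offset by touching the disc and corrected for it.
- **Force while gripping:** the gauge read about 7 N upward when gripping the housing and the bars, although nothing appeared blocked. I did not find the cause.
- **Knocked bar:** one bar was knocked about 35 mm aside during the run, and I measured it again before picking it up.

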